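# Tighten the setscrew of a tube-rotator drive on the shaft's flat

## Task

Swing the drive's lever until the flat of the shaft faces straight up at the setscrew in the hub, then fit the T-handled hex key down into the setscrew and turn it clockwise until it goes firm, about 0.2 N m at the key, without forcing it. Put the key back standing in the stand it came from and leave everything else where it is.

Things in the scene. Friction and masses are not known exactly. Their poses are not given: they have to be found in the camera images.
- drive: Tube-rotator drive fixed to the bench: base plate 130 x 270 x 12 mm, two bearing pillars (tops at 90 mm, 58 mm either side of the middle), between them a fixed hub 52 mm wide with a boss on top (40 mm wide, top at 114 mm), a white motor (75 x 58 mm, top at 104 mm, centre at y = +102 mm). Origin: plate's underside, below the setscrew; z up, y along the shaft to the motor. Shaft axis 75 mm up.
- shaft: Steel shaft, 22 mm, with one flat 17 mm wide along it, seen beside the hub and at the free end. Origin: on its axis inside the hub; y as the drive's y; z is the way the flat faces. Its lever points the way the flat faces: lever up, flat up. It starts leaning 0.5 to 1.1 rad to the drive's -x side and stays where left; turning takes about 0.3 N m (3 to 4 N at the ball).
- lever_ball (a point): Centre of the black ball, 24 mm in diameter, on the end of the shaft's lever: 90 mm from the shaft's axis along the shaft's z, 95 mm from the middle of the hub along the shaft's -y (outside the pillar). The rod below the ball is 10 mm thick. Gripped hard, the ball does not swivel in the fingers; it can be pushed.
- screw: Setscrew, upright in the hub's boss. Hex socket 15 mm across flats, 16 mm deep, chamfered over the top 3 mm. Origin: centre of the mouth, 118 mm above the bench; x meets a socket flat squarely. Tightens clockwise from above, hardly sinking: runs at 0.06 N m or less; after 0.2 to 1.6 rad (to be felt) bears on the flat and climbs about 1 N m per rad. Firm: 0.15 to 0.25 N m; over 0.3 may damage it.
- key: T-handled hex key, 120 g, standing in its stand. Origin: tip of the shank; z up to the handle; x along the T bar. Hex 14 mm across flats from the tip to 45 mm (tip chamfered 2 mm), x meets a flat squarely; flange 28 mm wide at 45 to 50 mm rests on the stand; 14 mm round neck; black T bar 64 mm long (x), 14 mm thick (y), at 85 to 105 mm. 0.25 rad of play in the screw.
- key_stand: Grey plastic block 62 x 62 x 50 mm fixed to the bench, in which the hex key stands; one upright round hole of 19 mm, 46 mm deep, at the middle of its top. Origin: centre of its underside. With the key standing in it, the key's tip is 5 mm above the bench.
- borer_stand: A second, equal block that holds the cork borer. Fixed.
- borer: Bystander: T-handled cork borer with the same handle as the key but a slim round shank of 8 mm below its flange. Origin at its tip, z up.
- collar: Bystander: loose spare steel shaft collar, 44 mm wide, 16 mm high, lying flat. Origin: centre of its underside.
- beaker: Bystander: clear beaker, 72 mm wide, 90 mm high. Origin: centre of its underside.
- tube_rack: Bystander: orange rack 180 x 60 x 45 mm with three capped tubes, 84 mm high in all. Origin: centre of its underside.
- tip_box: Bystander: blue pipette-tip box 122 x 87 x 72 mm. Origin: centre of its underside.
- reagent: Bystander: reagent bottle 64 mm wide, 140 mm high. Origin: centre of its underside.
- spatula: Bystander: spatula, 170 mm long, wooden handle, lying flat.
Mind the look-alikes: they are no part of the job. Leave any red or turquoise look-alike of the key alone.

How it is judged:
By the outcome, as a careful person would: the job done as asked, in the order asked, and still so for the second after the job is handed in, with the robot touching nothing.
It also fails if it takes over 72 s, if anything falls off the work surface, if the arm or the gripper's body presses on something with over 40 N, if the wrist force passes 120 N, or if a joint passes its speed limit or range.

## Robot

A 6-joint arm with a two-finger parallel gripper is mounted at the origin on the work surface. World frame = base frame: x ahead of the robot, y to its left, z up, the work surface at z = 0. Lengths are in m, angles in rad, forces in N, time in s.
With the tool pointing down it reaches from about 0.25 to 0.85 m from the base axis. Payload 12.5 kg.
Tool frame: the origin (TCP) lies midway between the tips of the shut fingers; the grasp point (between the pads) lies 19 mm behind it (env.grasp_offset is the distance from the TCP to the grasp point, in m); z points along the fingers, y is the direction in which the jaws open and shut (so a half turn about z gives the same grasp; the last joint's range is limited). The gripper opens to 93 mm and grips with 3 to 60 N. Pads are 15 mm wide; open, the fingers measure 128 mm over their backs; the gripper's body (75 mm by 188 mm) begins 65 mm behind the grasp point.
Start: joints at [1.153, 0.351, 1.652, -0, 1.139, -0.085], TCP at [0.18, 0.52, 0.219] pointing down, gripper open.
Joint ranges: [-2.75, 2.75], [-0.79, 2.1], [0.01, 2.65], [-1.57, 4.71], [0.07, 3.14], [-2.87, 2.87]. Speed limits (rad/s): [2.22, 2.22, 2.79, 3.14, 3.14, 3.14].

## Interface

Orientations are given as a unit quaternion [x, y, z, w].
In Python, from workcell import env, vision, order, nets gives the robot as it stands.
- The arm moves only by the shell command python3 -m jog 'ROWS' [FORCE]. ROWS is a JSON object of lists of equal length, an entry for each row: "gripper": the finger opening in cm, from 0 to 9.3; "xyz": the shift along the tool's x, y, z in cm, a list of three; "rotation": the turn, a rotation vector about the tool's x, y, z in rad, a list of three. A call has exactly 10 rows; each row shifts and turns the pose as measured when the row begins, along the tool's axes as they then stand; what a row does not reach is not made up. A row lasts 1/12 s, in which the tool goes at most 41.7 mm and 7.16 degrees, less where a joint would pass 70% of its speed; a pose out of reach is approached as far as the arm can. A call is refused whole if a number of a shift passes 4.17 or a number of a turn 0.125, either way. A call with a gripper value outside its range is refused whole. The fingers move at their own pace and stop on an object; FORCE is the grip in N (left out, the last holds). Time passes only in rows, so rows that do not move let the fingers close, or fill a call up. It gives the time, the measured TCP pose, the force and the opening at its end, in the units of the state.
- env.get_obs(): the state, without advancing time (a new reading comes with each control period).
- vision.camera(name): name is "side" or "top"; returns a dict with "pixels" (384x512x3 uint8, red, green, blue), "depth" (384x512 float32, m along the optical axis (not along the pixel's ray), 0 where there is no reading), "fx", "fy", "cx", "cy" (pixels), "rvec" (rotation vector, rad) and "tvec" (3), from world to camera coordinates, as OpenCV has them. Camera axes: x right, y down, z forward; pixel columns grow to the right and rows downward; lengths in m; the calibration is good to about 2 mm. A picture is of the moment at which its call begins.
- order.sign_off(): hands the job in, once; it reports no verdict.
Trained networks look in the newest picture that a camera, given by its name, has taken for a name from the list of things; names that differ only in an ending like _2 or _b are one class to them, and where a whole thing is asked for, a point or a joint stands for the part that bears it (a point fixed in the world has none). Each returns a list of dicts, best first, with "score" (0 to 1); they miss things now and then, are a little off and sometimes report something else, mostly with a low value. They report only what shows in the picture. A call takes as long as a camera call. They do not tell look-alikes from the thing itself.
- nets.recognise(camera, name): "point" ([x, y, z] in m, in world coordinates, good to about 4 mm: the middle of the surface that is visible of it).
- nets.mark_of(camera, name): "point" ([x, y, z] in m, in world coordinates, good to about 4 mm: a listed point, or the origin of a listed thing).
The state is a dict: "t": time; "joints": joint angles; "qvel": joint speeds; "joint_efforts": joint torques, N m; "ee_pos": TCP position; "orientation": TCP orientation; "force": force on the tool from outside, world axes, zero at the start; "torque": the same for the moment, N m; "width": finger opening in m.
Only numpy, scipy, OpenCV 4.12 (cv2) and the standard library are available. Lean on these libraries where they do the work, as an engineer would, in place of code of your own. Each camera call takes 0.05 s, during which the arm holds its last target.

## Working session

There is one attempt and no reset: what is moved stays moved. The work goes in short steps, Python scripts to look and compute and a shell command to move; the robot and the scene stay as the last step left them, time stands still between calls to the robot, and variables do not carry over. Pictures are saved under pics/ and viewed, and the job is handed in when it is done.

```bash
ls; mkdir -p pics
cat > h.py <<'E'
import numpy as np, cv2
from workcell import env, vision, order, nets
from scipy.spatial.transform import Rotation as R
def snap(n,f):
    c=vision.camera(n); cv2.imwrite(f'pics/{f}.png',cv2.cvtColor(c['pixels'],cv2.COLOR_RGB2BGR)); return c
def w2p(c,p):
    q,_=cv2.projectPoints(np.array(p,float).reshape(-1,3),np.array(c['rvec'],float),np.array(c['tvec'],float),np.array([[c['fx'],0,c['cx']],[0,c['fy'],c['cy']],[0,0,1]]),None); return q[:,0]
def cloud(c):
    d=c['depth']; v,u=np.mgrid[:d.shape[0],:d.shape[1]]
    P=np.stack([(u-c['cx'])*d/c['fx'],(v-c['cy'])*d/c['fy'],d],-1)
    Rm=cv2.Rodrigues(np.array(c['rvec'],float))[0]
    W=(P-np.array(c['tvec']).reshape(3))@Rm; W[d==0]=np.nan; return W
E
python3 - <<'E'
from h import *
for n in ('side','top'):
    c=snap(n,n+'0'); Rm=cv2.Rodrigues(np.array(c['rvec'],float))[0]
    print(n,c['fx'],'cam at',-Rm.T@np.array(c['tvec']).reshape(3))
    for k in ['drive','lever_ball','screw','key','key_stand','borer','borer_stand','shaft','reagent','beaker','tube_rack','tip_box','collar']:
        print(k,[(np.round(x['point'],3).tolist(),round(x['score'],2)) for x in nets.mark_of(n,k)[:3]])
print(env.get_obs(),env.grasp_offset)
E
```

```text
pics
side 443.9683843162637 cam at [ 0.27100449 -0.70436309  0.79676531]
drive [([0.522, -0.081, 0.001], 0.6), ([0.448, -0.176, 0.116], 0.52), ([0.523, -0.078, 0.12], 0.52)]
lever_ball [([0.449, -0.173, 0.117], 0.91)]
screw [([0.522, -0.076, 0.118], 0.64)]
key [([0.734, 0.212, -0.002], 0.73), ([0.582, 0.346, -0.004], 0.63), ([0.591, 0.24, 0.002], 0.49)]
key_stand [([0.592, 0.238, 0.002], 0.64), ([0.45, 0.232, 0.002], 0.31)]
borer [([0.451, 0.234, 0.004], 0.84)]
borer_stand [([0.449, 0.232, 0.002], 0.8)]
shaft [([0.521, -0.07, 0.073], 0.95)]
reagent []
beaker [([0.332, -0.28, 0.0], 0.77)]
tube_rack [([0.746, -0.193, -0.004], 0.15)]
tip_box [([0.75, 0.025, 0.0], 0.85)]
collar [([0.52, -0.078, 0.119], 0.16)]
top 442.5799073817014 cam at [ 0.3594419  -0.01223015  1.10999376]
drive [([0.519, -0.076, -0.002], 0.74), ([0.536, -0.406, 0.003], 0.71)]
lever_ball [([0.448, -0.174, 0.121], 0.79), ([0.535, -0.407, 0.003], 0.25)]
screw []
key [([0.578, 0.347, -0.004], 0.9), ([0.596, 0.238, 0.005], 0.72), ([0.726, 0.208, -0.003], 0.62)]
key_stand []
borer [([0.451, 0.231, 0.006], 0.52)]
borer_stand
[... 311 characters left out ...]
96, 0.235, 0.003], 0.25)]
{'t': 1.4, 'joints': array([ 1.15340211e+00,  3.50716857e-01,  1.65181879e+00, -7.43928953e-06,
        1.13912416e+00, -8.45859987e-02]), 'qvel': array([-0.00047996, -0.00038677, -0.00022492, -0.00033645,  0.00034324,
       -0.00036372]), 'joint_efforts': array([-2.29708130e-03, -4.97236097e+01, -2.85485440e+01,  6.98550884e-02,
        2.20262917e-02, -5.48141952e-05]), 'ee_pos': array([0.17964183, 0.5198025 , 0.21861617]), 'orientation': array([ 1.65635672e-01,  9.86187012e-01, -3.33656725e-05, -5.06719467e-06]), 'force': array([-0.10977405, -0.0970961 , -0.85805655]), 'torque': array([ 0.03788052, -0.01600549,  0.04308813]), 'width': 0.09346091762498207} 0.0188
```

View pics/side0.png

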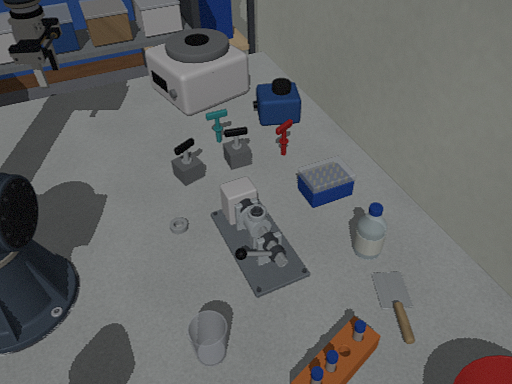

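View pics/top0.png

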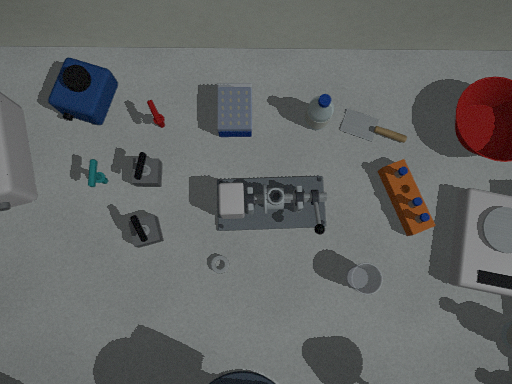

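Run:
```python
from h import *
s=cv2.imread('pics/side0.png'); t=cv2.imread('pics/top0.png')
a=cv2.resize(s[110:190,160:260],None,fx=4,fy=4,interpolation=cv2.INTER_CUBIC)
b=cv2.resize(s[170:300,200:320],None,fx=3.3,fy=3.3,interpolation=cv2.INTER_CUBIC)
d=cv2.resize(t[140:250,80:180],None,fx=4,fy=4,interpolation=cv2.INTER_CUBIC)
e=cv2.resize(t[165:245,205:335],None,fx=3,fy=3,interpolation=cv2.INTER_CUBIC)
I=np.zeros((800,800,3),np.uint8)
for im,(r,c) in ((a,(0,0)),(b,(330,0)),(d,(0,405)),(e,(445,400))):
    h,w=im.shape[:2]; h=min(h,800-r);w=min(w,800-c); I[r:r+h,c:c+w]=im[:h,:w]
cv2.imwrite('pics/z0.png',cv2.resize(I[:770],(800,600)) if 0 else I[:770])
cv2.imwrite('pics/z0a.png',I[:440]);cv2.imwrite('pics/z0b.png',I[330:770])
for n in('side','top'):
    c=vision.camera(n); W=cloud(c)
    for nm,(x,y),z0,z1,r in (('kA',(.592,.238),.085,.125,.05),('kB',(.45,.233),.085,.125,.05),('standA',(.592,.238),.04,.053,.045),('standB',(.45,.233),.04,.053,.045),('boss',(.521,-.077),.108,.122,.03),('motor',(.521,.03),.095,.11,.06),('ball',(.448,-.174),.1,.14,.025),('plate',(.521,-.05),.007,.016,.2)):
        m=(np.hypot(W[...,0]-x,W[...,1]-y)<r)&(W[...,2]>z0)&(W[...,2]<z1)
        P=W[m]
        if len(P)<3: print(n,nm,len(P));continue
        rect=cv2.minAreaRect(P[:,:2].astype(np.float32)*1000)
        mu=P.mean(0);w,V=np.linalg.eigh(np.cov((P-mu)[:,:2].T))
        print(n,nm,len(P),np.round(mu,4),'zmax',P[:,2].max().round(4),'rect',np.round(rect[0],1),np.round(rect[1],1),round(rect[2],1),'pc',np.degrees(np.arctan2(V[1,1],V[0,1])).round(1))
```

```text
side kA 189 [0.5966 0.2321 0.1041] zmax 0.1145 rect [597.8 236.8] [20.7 63.2] 75.9 pc 169.3
side kB 187 [0.4514 0.2277 0.1046] zmax 0.1142 rect [452.7 230.9] [65.9 15.6] 26.2 pc -153.6
side standA 294 [0.5949 0.2282 0.0494] zmax 0.053 rect [597.8 236. ] [68.9 63.2] 89.0 pc 118.5
side standB 333 [0.451  0.2242 0.0493] zmax 0.0529 rect [452.6 233. ] [64.7 71.2] 16.1 pc 155.3
side boss 217 [ 0.5234 -0.0778  0.1138] zmax 0.1214 rect [525.2 -74.5] [39.1 45.8] 0.4 pc 88.6
side motor 609 [0.5191 0.018  0.1034] zmax 0.1083 rect [521.1  12.5] [74.  80.5] 4.5 pc 179.0
side ball 146 [ 0.4513 -0.1789  0.1217] zmax 0.1316 rect [ 454.9 -178.7] [19.1 35.1] 85.9 pc -175.1
side plate 2913 [ 0.5109 -0.1102  0.0124] zmax 0.016 rect [527.7 -76.4] [276.1 372.5] 85.4 pc 110.9
top kA 209 [0.5942 0.2363 0.1082] zmax 0.1158 rect [595.6 237.5] [14.7 63.8] 80.1 pc 169.6
top kB 207 [0.4496 0.2322 0.1088] zmax 0.1153 rect [450.1 234.1] [63.4 14.7] 28.2 pc -151.9
top standA 375 [0.5925 0.2312 0.05  ] zmax 0.053 rect [596.  238.1] [62.7 63.6] 89.8 pc 157.4
top standB 418 [0.4492 0.2291 0.0502] zmax 0.053 rect [450.  233.8] [62.8 63. ] 16.7 pc 130.1
top boss 198 [ 0.523  -0.0724  0.1147] zmax 0.1212 rect [522.6 -72.4] [37.3 45.3] 2.5 pc 91.5
top motor 806 [0.5185 0.0251 0.1043] zmax 0.1099 rect [520.   14.5] [75.  78.6] 0.7 pc 178.9
top ball 113 [ 0.4511 -0.1724  0.1236] zmax 0.1336 rect [ 454.2 -172.8] [37.4 21.1] 0.3 pc 179.6
top plate 3029 [ 0.5153 -0.0786  0.0126] zmax 0.016 rect [510.1 -48.4] [346.6 353.2] 76.4 pc 103.5
```

View pics/z0a.png

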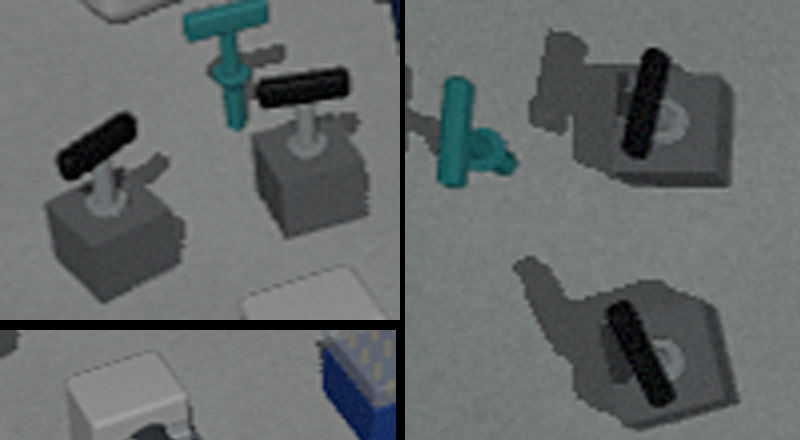

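View pics/z0b.png

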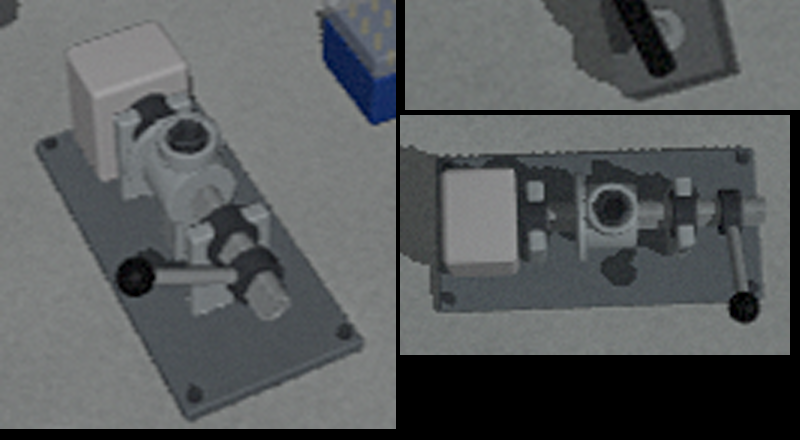

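Run:
```python
from h import *
for n in('side','top'):
    c=vision.camera(n); W=cloud(c); hsv=cv2.cvtColor(c['pixels'],cv2.COLOR_RGB2HSV); px=c['pixels'].astype(int)
    # shaft pieces + motor & boss overlay: edge-based fit of plate
    g=cv2.GaussianBlur(cv2.cvtColor(c['pixels'],cv2.COLOR_RGB2GRAY),(3,3),0).astype(np.float32)
    gx=cv2.Sobel(g,5,1,0);gy=cv2.Sobel(g,5,0,1);G=np.minimum(np.hypot(gx,gy),150)
    from scipy.optimize import minimize
    from scipy.ndimage import map_coordinates
    t=np.linspace(-1,1,80)[:,None]
    def lines(hx,hy0,hy1,z):
        ym,hh=(hy0+hy1)/2,(hy1-hy0)/2
        o=np.ones_like(t)
        return np.vstack([np.hstack([hx*o,ym+hh*t,z*o]),np.hstack([-hx*o,ym+hh*t,z*o]),np.hstack([hx*t,hy0*o,z*o]),np.hstack([hx*t,hy1*o,z*o])])
    for nm,L in (('plate135',lines(.065,-.135,.135,.012)),('motor',lines(.0375,.073,.131,.104))):
        best=None
        for y in np.arange(-.1,-.05,.002):
          for x in np.arange(.51,.535,.002):
            for a in np.arange(-.06,.08,.01):
              p=w2p(c,L@R.from_euler('z',a).as_matrix().T+[x,y,0])
              s=map_coordinates(G,[p[:,1],p[:,0]],order=1).mean()
              if best is None or s>best[0]: best=(s,x,y,a)
        print(n,nm,best)
    for nm,L,x0,y0,as_ in (('standA',lines(.031,-.031,.031,.05),.596,.238,np.arange(-.6,.6,.02)),('standB',lines(.031,-.031,.031,.05),.45,.234,np.arange(-.6,.6,.02))):
        best=max((map_coordinates(G,[p[:,1],p[:,0]],order=1).mean(),x,y,a) for x in np.arange(x0-.008,x0+.008,.001) for y in np.arange(y0-.008,y0+.008,.001) for a in as_[::2] for p in [w2p(c,L@R.from_euler('z',a).as_matrix().T+[x,y,0])])
        print(n,nm,best)
```

```text
side plate135 (np.float32(113.14946), np.float64(0.522), np.float64(-0.07799999999999999), np.float64(0.030000000000000027))
side motor (np.float32(55.99746), np.float64(0.514), np.float64(-0.096), np.float64(-0.049999999999999996))
side standA (np.float32(83.32284), np.float64(0.598), np.float64(0.239), np.float64(-0.03999999999999948))
side standB (np.float32(83.58848), np.float64(0.453), np.float64(0.234), np.float64(0.24000000000000077))
top plate135 (np.float32(102.15425), np.float64(0.524), np.float64(-0.06799999999999998), np.float64(0.04000000000000002))
top motor (np.float32(133.4711), np.float64(0.524), np.float64(-0.07599999999999998), np.float64(0.05000000000000002))
top standA (np.float32(111.98961), np.float64(0.588), np.float64(0.22999999999999998), np.float64(5.551115123125783e-16))
top standB (np.float32(97.118515), np.float64(0.447), np.float64(0.226), np.float64(0.2800000000000008))
```

```bash
cat > p.py <<'E'
import sys
from h import *
def plan(target,yaw_y,N,start=None,quiet=False):
    """target TCP; yaw_y: world angle of tool y (mod pi); constant tool-frame rows; prints cm, rad"""
    o=env.get_obs(); p=np.array(o['ee_pos']); Rm=R.from_quat(o['orientation'])
    if yaw_y is None: dz=0; 
    else:
        ty=Rm.as_matrix()[:,1]; a=np.arctan2(ty[1],ty[0]); d=(yaw_y-a+np.pi/2)%np.pi-np.pi/2
        # target orientation exactly down
        ca=a+d; Y=np.array([np.cos(ca),np.sin(ca),0]);Z=np.array([0,0,-1.]);X=np.cross(Y,Z)
        rv=(Rm.inv()*R.from_matrix(np.stack([X,Y,Z],1))).as_rotvec()
    if yaw_y is None: rv=np.zeros(3)
    r=rv/N; M=sum((Rm*R.from_rotvec(r*k)).as_matrix() for k in range(N))
    dd=np.linalg.solve(M,np.array(target)-p)*100
    print('t',round(o['t'],2),'tcp',np.round(p,4),'w',round(o['width'],4),'F',np.round(o['force'],1),'T',np.round(o['torque'],2))
    print('yaw_y',round(float(np.arctan2(*Rm.as_matrix()[[1,0],1])),3),'tilt',np.round(Rm.as_matrix()[:2,2],3),'| N',N,'xyz/row cm',np.round(dd,2),'rot/row',np.round(r,4))
if __name__=='__main__':
    a=[float(x) if x!='n' else None for x in sys.argv[1:]]
    plan(a[:3],a[3],int(a[4]))
E
python3 p.py .4595 -.174 .165 .035 20
```

```text
t 1.6 tcp [0.1797 0.5198 0.2186] w 0.0933 F [0.6 0.4 0.1] T [-0.    0.   -0.08]
yaw_y 1.238 tilt [ 0. -0.] | N 20 xyz/row cm [-3.82 -1.11  0.27] rot/row [-0.      0.      0.0602]
```

```bash
python3 -m jog '{"gripper":[5.4,5.4,5.4,5.4,5.4,5.4,5.4,5.4,5.4,5.4],"xyz":[[-3.82,-1.11,0.1],[-3.82,-1.11,0.1],[-3.82,-1.11,0.1],[-3.82,-1.11,0.1],[-3.82,-1.11,0.1],[-3.82,-1.11,0.1],[-3.82,-1.11,0.1],[-3.82,-1.11,0.1],[-3.82,-1.11,0.1],[-3.82,-1.11,0.1]],"rotation":[[0,0,0.06],[0,0,0.06],[0,0,0.06],[0,0,0.06],[0,0,0.06],[0,0,0.06],[0,0,0.06],[0,0,0.06],[0,0,0.06],[0,0,0.06]]}' 20; python3 p.py .4595 -.174 .165 .035 10
```

```text
t: 2.43
ee_pos: [0.4325, 0.2079, 0.2084]
orientation: [0.456, 0.89, 0.003, 0.0]
force: [0.3, 0.2, 0.3]
width: 0.0536
t 2.43 tcp [0.4325 0.2079 0.2084] w 0.0536 F [0.3 0.2 0.3] T [-0.04  0.07 -0.05]
yaw_y 0.623 tilt [0.003 0.004] | N 10 xyz/row cm [-3.72 -1.1   0.43] rot/row [ 0.0004 -0.0003  0.0588]
```

```bash
python3 -m jog '{"gripper":[5.4,5.4,5.4,5.4,5.4,5.4,5.4,5.4,5.4,5.4],"xyz":[[-3.72,-1.1,0.4],[-3.72,-1.1,0.4],[-3.72,-1.1,0.4],[-3.72,-1.1,0.4],[-3.72,-1.1,0.4],[-3.72,-1.1,0.4],[-3.72,-1.1,0.4],[-3.72,-1.1,0.4],[-3.72,-1.1,0.4],[-3.72,-1.1,0.4]],"rotation":[[0,0,0.059],[0,0,0.059],[0,0,0.059],[0,0,0.059],[0,0,0.059],[0,0,0.059],[0,0,0.059],[0,0,0.059],[0,0,0.059],[0,0,0.059]]}'; python3 p.py .4595 -.174 .110 .035 4
```

```text
t: 3.27
ee_pos: [0.457, -0.1934, 0.1672]
orientation: [0.706, 0.708, 0.005, 0.003]
force: [-0.0, 0.6, -0.1]
width: 0.0538
t 3.27 tcp [ 0.457  -0.1934  0.1672] w 0.0538 F [-0.   0.6 -0.1] T [-0.07  0.05 -0.03]
yaw_y 0.002 tilt [0.011 0.004] | N 4 xyz/row cm [0.48 0.06 1.43] rot/row [ 0.0028 -0.0009 -0.0083]
```

```bash
python3 -m jog '{"gripper":[5.4,5.4,5.4,5.4,5.4,5.4,5.4,5.4,5.4,5.4],"xyz":[[0.95,0.12,0],[0.95,0.12,0],[0,0,0],[0,0,0.9],[0,0,1],[0,0,1],[0,0,1],[0,0,1],[0,0,0.8],[0,0,0]],"rotation":[[0.005,-0.002,-0.016],[0.005,-0.002,-0.016],[0,0,0],[0,0,0],[0,0,0],[0,0,0],[0,0,0],[0,0,0],[0,0,0],[0,0,0]]}'; python3 p.py .4595 -.174 .110 .035 4
python3 - <<'E'
from h import *
for n in ('side','top'):
    snap(n,n+'1'); print([(np.round(x['point'],4),round(x['score'],2)) for x in nets.mark_of(n,'lever_ball')])
a=cv2.imread('pics/side1.png')[170:300,190:320];b=cv2.imread('pics/top1.png')[165:255,205:365]
cv2.imwrite('pics/z1.png',np.hstack([cv2.resize(a,(390,390)),cv2.resize(b,(400,390))]))
E
```

```text
t: 4.1
ee_pos: [0.4585, -0.1752, 0.1035]
orientation: [0.695, 0.719, -0.0, 0.001]
force: [-0.5, 0.7, -0.0]
width: 0.0537
t 4.1 tcp [ 0.4585 -0.1752  0.1035] w 0.0537 F [-0.5  0.7 -0. ] T [-0.06  0.08 -0.03]
yaw_y 0.034 tilt [ 0.001 -0.001] | N 4 xyz/row cm [ 0.03  0.03 -0.16] rot/row [ 0.0001  0.0003 -0.0004]
[(array([ 0.4483, -0.1747,  0.1149]), 0.82)]
[]
```

View pics/z1.png

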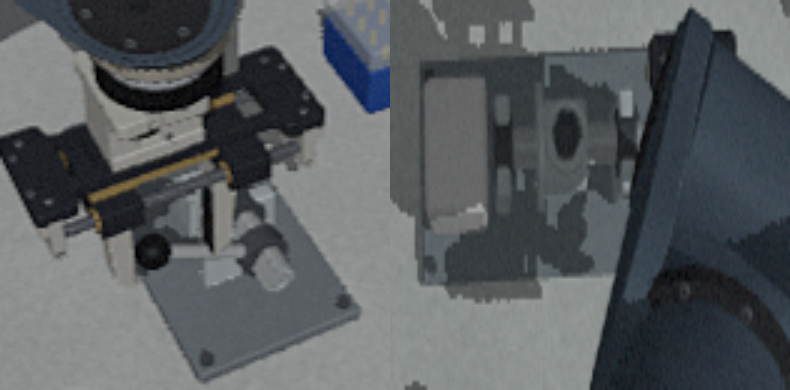

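```bash
python3 -m jog '{"gripper":[5.4,5.4,5.4,5.4,5.4,5.4,5.4,5.4,5.4,5.4],"xyz":[[0,0,-0.8],[0,0.84,-1.0],[0,0.84,-0.9],[0,0.84,-0.6],[0,0.84,-0.4],[0,0.84,-0.3],[0,0.84,-0.2],[0,0.84,-0.1],[0,0.84,0],[0,0,0]],"rotation":[[0,0,0],[0,0,0],[0,0,0],[0,0,0],[0,0,0],[0,0,0],[0,0,0],[0,0,0],[0,0,0],[0,0,0]]}'; python3 p.py .5258 -.1715 .146 .035 2
```

```text
t: 5.13
ee_pos: [0.5057, -0.1743, 0.1627]
orientation: [0.693, 0.72, -0.018, -0.018]
force: [0.9, -1.1, -1.0]
width: 0.0543
t 5.13 tcp [ 0.5057 -0.1743  0.1627] w 0.0543 F [ 0.9 -1.1 -1. ] T [-0.09  0.05  0.06]
yaw_y 0.038 tilt [-0.052 -0.001] | N 2 xyz/row cm [0.1  1.04 0.79] rot/row [-0.0259 -0.0003  0.0013]
```

```bash
python3 -m jog '{"gripper":[5.4,5.4,5.4,5.4,5.4,5.4,5.4,5.4,5.4,5.4],"xyz":[[0,0.5,0.7],[0,0.5,0.7],[0.1,0.5,0.1],[0.1,0.5,0],[0,0,0],[0,0,0],[0,0,0],[0,0,0],[0,0,0],[0,0,0]],"rotation":[[-0.026,0,0],[-0.026,0,0],[0,0,0],[0,0,0],[0,0,0],[0,0,0],[0,0,0],[0,0,0],[0,0,0],[0,0,0]]}'; python3 p.py .5258 -.1715 .146 .035 2
```

```text
t: 5.97
ee_pos: [0.5138, -0.175, 0.1706]
orientation: [0.692, 0.722, -0.01, -0.005]
force: [-0.5, -0.2, -0.4]
width: 0.0541
t 5.97 tcp [ 0.5138 -0.175   0.1706] w 0.0541 F [-0.5 -0.2 -0.4] T [-0.09  0.06  0.02]
yaw_y 0.041 tilt [-0.021 -0.008] | N 2 xyz/row cm [0.16 0.63 1.22] rot/row [-0.0104  0.0036  0.0032]
```

Run:
```python
from h import *
o=env.get_obs(); print(np.round(o['joints'],3),np.round(o['qvel'],3),np.round(o['joint_efforts'],1),o['torque'])
for n in ('side','top'):
    snap(n,n+'2'); print([(np.round(x['point'],4),round(x['score'],2)) for x in nets.mark_of(n,'lever_ball')])
a=cv2.imread('pics/side2.png')[150:300,190:340];b=cv2.imread('pics/top2.png')[165:255,205:365]
cv2.imwrite('pics/z2.png',np.hstack([cv2.resize(a,(390,390)),cv2.resize(b,(400,390))]))
o=env.get_obs(); print(o['t'],o['ee_pos'],o['force'])
```

```text
[-0.406  0.401  1.707 -0.018  1.049 -0.439] [ 0.001  0.002  0.001  0.004 -0.003 -0.   ] [ -0.  -50.9 -26.6   0.    0.1  -0. ] [-0.09054302  0.06009106  0.02032956]
[(array([ 0.4927, -0.1758,  0.1571]), 0.94), (array([ 0.3322, -0.2839,  0.0008]), 0.41)]
[(array([ 0.5237, -0.0799,  0.0791]), 0.39)]
6.1667 [ 0.5136796  -0.17503917  0.17043028] [ 0.3314562  -0.08814783  0.36664122]
```

View pics/z2.png

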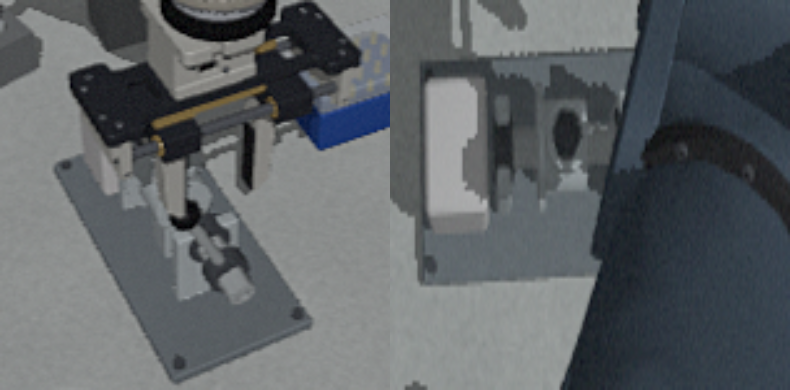

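```bash
python3 -m jog '{"gripper":[7,7,7,7,7,7,7,7,7,7],"xyz":[[0,0,-1],[0.1,-0.2,0],[0.1,-0.1,0],[0.1,0,0],[0,0,0],[0,0,0.8],[0,0,0.8],[0,0,0.8],[0,0,0.8],[0,0,0.5]],"rotation":[[-0.01,0.003,0.003],[-0.01,0.003,0.003],[0,0,0],[0,0,0],[0,0,0],[0,0,0],[0,0,0],[0,0,0],[0,0,0],[0,0,0]]}'; python3 p.py .5258 -.1715 .146 .035 2
```

```text
t: 7.0
ee_pos: [0.5105, -0.1717, 0.141]
orientation: [0.695, 0.719, 0.0, 0.001]
force: [0.1, 1.1, -0.5]
width: 0.0696
t 7.0 tcp [ 0.5105 -0.1717  0.141 ] w 0.0696 F [ 0.1  1.1 -0.5] T [-0.12  0.06  0.01]
yaw_y 0.035 tilt [ 0.001 -0.   ] | N 2 xyz/row cm [-0.02  0.77 -0.25] rot/row [ 0.0007  0.0002 -0.0001]
```

Good, it's down. Move to centre, then close gently.

```bash
python3 -m jog '{"gripper":[7,7,7,7,7,7,7,7,7,7],"xyz":[[0,0.3,-0.1],[0,0.3,-0.1],[0,0.3,-0.1],[0,0.3,-0.1],[0,0.3,0],[0,0,0],[0,0,0],[0,0,0],[0,0,0],[0,0,0]],"rotation":[[0,0,0],[0,0,0],[0,0,0],[0,0,0],[0,0,0],[0,0,0],[0,0,0],[0,0,0],[0,0,0],[0,0,0]]}' 20; python3 p.py .5258 -.1715 .146 .035 2
```

```text
t: 7.83
ee_pos: [0.5229, -0.1708, 0.1436]
orientation: [0.694, 0.72, -0.003, -0.005]
force: [-1.8, -0.1, -1.5]
width: 0.0702
t 7.83 tcp [ 0.5229 -0.1708  0.1436] w 0.0702 F [-1.8 -0.1 -1.5] T [-0.07  0.3  -0.  ]
yaw_y 0.036 tilt [-0.011  0.002] | N 2 xyz/row cm [-0.04  0.14 -0.12] rot/row [-0.0056 -0.001   0.0004]
```

```bash
python3 -m jog '{"gripper":[6,5,4,3.5,3,2.6,2.3,2.2,2.2,2.2],"xyz":[[0,0.15,-0.1],[0,0.1,-0.1],[0,0,0],[0,0,0],[0,0,0],[0,0,0],[0,0,0],[0,0,0],[0,0,0],[0,0,0]],"rotation":[[-0.005,0,0],[0,0,0],[0,0,0],[0,0,0],[0,0,0],[0,0,0],[0,0,0],[0,0,0],[0,0,0],[0,0,0]]}' 20; python3 p.py .5258 -.1715 .146 .035 2
```

```text
t: 8.67
ee_pos: [0.5244, -0.1711, 0.1479]
orientation: [0.694, 0.72, -0.002, -0.003]
force: [-4.4, -0.6, 3.4]
width: 0.0226
t 8.67 tcp [ 0.5244 -0.1711  0.1479] w 0.0226 F [-4.4 -0.6  3.4] T [-0.16  0.82 -0.03]
yaw_y 0.036 tilt [-0.008  0.001] | N 2 xyz/row cm [-0.02  0.07  0.09] rot/row [-0.0038 -0.0008  0.0005]
```

Run:
```python
from h import *
snap('side','side3'); print([(np.round(x['point'],4),round(x['score'],2)) for x in nets.mark_of('side','lever_ball')])
a=cv2.imread('pics/side3.png')[150:300,190:340]
cv2.imwrite('pics/z3.png',cv2.resize(a,(590,590),interpolation=cv2.INTER_CUBIC))
```

```text
[(array([ 0.5274, -0.1757,  0.1658]), 0.73)]
```

View pics/z3.png

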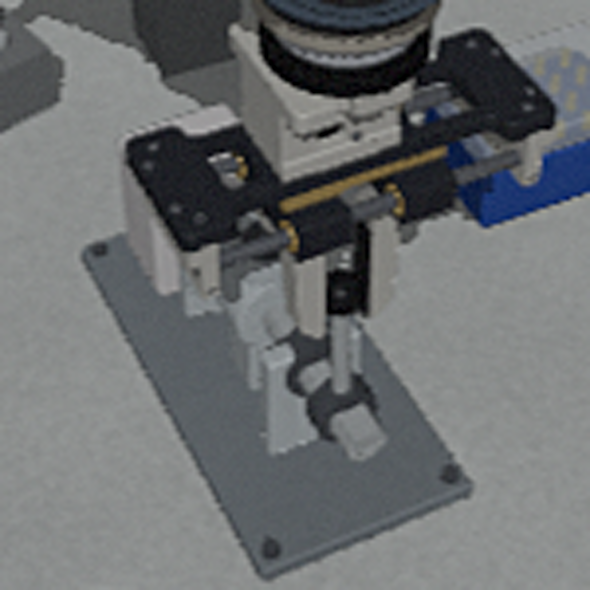

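```bash
python3 -m jog '{"gripper":[2.2,2.2,2.2,2.2,2.2,2.2,2.2,2.2,2.2,2.2],"xyz":[[0,0.15,0],[0,0.1,0],[0,0,0],[0,0,0],[0,0,0],[0,0,0],[0,0,0],[0,0,0],[0,0,0],[0,0,0]],"rotation":[[0,0,0],[0,0,0],[0,0,0],[0,0,0],[0,0,0],[0,0,0],[0,0,0],[0,0,0],[0,0,0],[0,0,0]]}' 20; python3 p.py .5258 -.1715 .146 .035 2
```

```text
t: 9.6
ee_pos: [0.5261, -0.1711, 0.1479]
orientation: [0.694, 0.72, -0.003, -0.004]
force: [-3.9, -0.6, 4.1]
width: 0.023
t 9.6 tcp [ 0.5261 -0.1711  0.1479] w 0.023 F [-3.9 -0.6  4.1] T [-0.18  1.07 -0.  ]
yaw_y 0.036 tilt [-0.01   0.001] | N 2 xyz/row cm [-0.02 -0.02  0.09] rot/row [-0.0052 -0.0009  0.0006]
```

Open and lift, then look.

```bash
python3 -m jog '{"gripper":[5,6,6,6,6,6,6,6,6,6],"xyz":[[0,0,0],[0,0,0],[0,0,0],[0,0,-3],[0,0,-4],[0.5,0,-4],[3.5,0,-1],[4,0,0],[4,-1,0],[4,-1,0]],"rotation":[[0,0,0],[0,0,0],[0,0,0],[0,0,0],[0,0,0],[0,0,0],[0,0,0],[0,0,0],[0,0,0],[0,0,0]]}' 20; python3 p.py .596 .238 .16 1.4 9
python3 - <<'E'
from h import *
for n in ('side','top'):
    c=snap(n,n+'4'); print(n,[(np.round(x['point'],4),round(x['score'],2)) for x in nets.mark_of(n,'lever_ball')])
    W=cloud(c); px=c['pixels'].astype(int).max(-1)
    m=(np.hypot(W[...,0]-.525,W[...,1]+.173)<.03)&(W[...,2]>.14)&(px<70); P=W[m]
    if len(P): print(len(P),P.mean(0),P.min(0),P.max(0))
a=cv2.imread('pics/side4.png')[150:300,190:340];b=cv2.imread('pics/top4.png')[165:255,205:365]
cv2.imwrite('pics/z4.png',np.hstack([cv2.resize(a,(390,390)),cv2.resize(b,(400,390))]))
E
```

```text
t: 10.43
ee_pos: [0.5055, -0.0121, 0.2734]
orientation: [0.698, 0.717, 0.001, -0.001]
force: [0.6, -0.4, 1.0]
width: 0.0599
t 10.43 tcp [ 0.5055 -0.0121  0.2734] w 0.0599 F [ 0.6 -0.4  1. ] T [-0.06  0.1   0.03]
yaw_y 0.027 tilt [-0.     0.003] | N 9 xyz/row cm [1.77 2.66 1.26] rot/row [ 0.0002 -0.0002 -0.1526]
side []
108 [ 0.52539306 -0.17681172  0.17130732] [ 0.51622493 -0.18368703  0.15981184] [ 0.53661512 -0.16156992  0.1782107 ]
top [(array([ 0.526 , -0.1741,  0.1688]), 0.76), (array([ 0.5342, -0.4096,  0.0008]), 0.43)]
88 [ 0.52544832 -0.16895182  0.17399856] [ 0.51542338 -0.17936091  0.16189219] [ 0.53822193 -0.1595566   0.17991166]
```

View pics/z4.png

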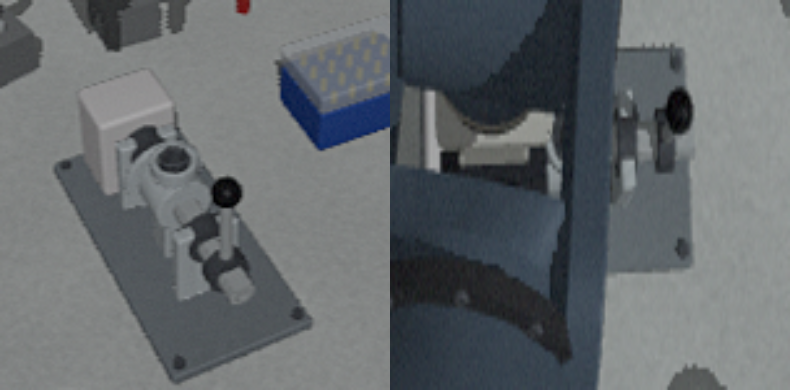

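```bash
python3 p.py .596 .2375 .20 1.396 11
```

```text
t 10.63 tcp [ 0.5057 -0.0128  0.2731] w 0.0596 F [ 0.4 -0.6  0.3] T [-0.12  0.16 -0.04]
yaw_y 0.03 tilt [-0.001  0.002] | N 11 xyz/row cm [1.42 2.2  0.67] rot/row [ 1.000e-04 -3.000e-04 -1.242e-01]
```

```bash
python3 -m jog '{"gripper":[6,6,6,6,6,6,6,6,6,6],"xyz":[[1.42,2.2,0.67],[1.42,2.2,0.67],[1.42,2.2,0.67],[1.42,2.2,0.67],[1.42,2.2,0.67],[1.42,2.2,0.67],[1.42,2.2,0.67],[1.42,2.2,0.67],[1.42,2.2,0.67],[1.4,2.2,0.67]],"rotation":[[0,0,-0.124],[0,0,-0.124],[0,0,-0.124],[0,0,-0.124],[0,0,-0.124],[0,0,-0.124],[0,0,-0.124],[0,0,-0.124],[0,0,-0.124],[0,0,-0.124]]}' 20; python3 p.py .596 .2375 .081 1.396 4
```

```text
t: 11.47
ee_pos: [0.6165, 0.2042, 0.201]
orientation: [0.146, 0.989, 0.0, 0.002]
force: [0.4, -0.2, 0.7]
width: 0.0603
t 11.47 tcp [0.6165 0.2042 0.201 ] w 0.0603 F [ 0.4 -0.2  0.7] T [0.01 0.05 0.  ]
yaw_y 1.278 tilt [0.005 0.   ] | N 4 xyz/row cm [0.71 0.68 3.  ] rot/row [ 0.0003  0.0011 -0.0295]
```

```bash
python3 -m jog '{"gripper":[6,6,6,6,6,6,6,6,6,6],"xyz":[[0.9,0.9,0],[0.9,0.9,0],[0.9,0.9,0.5],[0,0,1.5],[0,0,2],[0,0,1.5],[0,0,0],[0,0,0],[0,0,0],[0,0,0]],"rotation":[[0,0,-0.04],[0,0,-0.04],[0,0,-0.03],[0,0,0],[0,0,0],[0,0,0],[0,0,0],[0,0,0],[0,0,0],[0,0,0]]}' 20; python3 p.py .596 .2375 .081 1.396 4;python3 - <<'E'
from h import *
for n in ('side',):
    c=snap(n,n+'5')
    print([(np.round(x['point'],4),round(x['score'],2)) for x in nets.mark_of(n,'key')])
a=cv2.imread('pics/side5.png')[60:200,160:320]
cv2.imwrite('pics/z5.png',cv2.resize(a,(640,560),interpolation=cv2.INTER_CUBIC))
E
```

```text
t: 12.3
ee_pos: [0.6013, 0.2343, 0.1382]
orientation: [0.088, 0.996, 0.0, 0.002]
force: [0.7, 0.2, -0.3]
width: 0.06
t 12.3 tcp [0.6013 0.2343 0.1382] w 0.06 F [ 0.7  0.2 -0.3] T [-0.01 -0.01  0.07]
yaw_y 1.395 tilt [0.003 0.   ] | N 4 xyz/row cm [0.15 0.05 1.43] rot/row [ 0.0002  0.0008 -0.0003]
[(array([ 0.5843,  0.3463, -0.0036]), 0.84), (array([ 0.7331,  0.2118, -0.0044]), 0.79), (array([ 0.746 , -0.1905, -0.0038]), 0.2)]
```

View pics/z5.png

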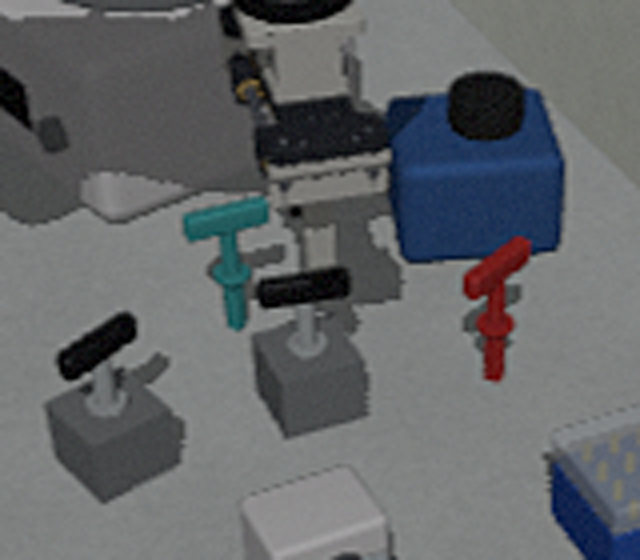

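```bash
python3 -m jog '{"gripper":[6,6,6,6,6,6,1,1,1,1],"xyz":[[0.3,0.1,0.5],[0.3,0.1,1.2],[0,0,1.4],[0,0,1.4],[0,0,0.8],[0,0,0],[0,0,0],[0,0,0],[0,0,0],[0,0,0]],"rotation":[[0,0,0],[0,0,0],[0,0,0],[0,0,0],[0,0,0],[0,0,0],[0,0,0],[0,0,0],[0,0,0],[0,0,0]]}' 30; python3 p.py .596 .2375 .081 1.396 4
```

```text
t: 13.23
ee_pos: [0.5954, 0.239, 0.0833]
orientation: [0.087, 0.996, 0.001, 0.004]
force: [0.4, 0.8, -0.2]
width: 0.0377
t 13.23 tcp [0.5954 0.239  0.0833] w 0.0377 F [ 0.4  0.8 -0.2] T [ 0.04 -0.   -0.02]
yaw_y 1.396 tilt [0.008 0.002] | N 4 xyz/row cm [-0.02 -0.03  0.06] rot/row [ 0.0007  0.0018 -0.0001]
```

```bash
python3 -m jog '{"gripper":[1,1,1,1,1,1,1,1,1,1],"xyz":[[0,0,0],[0,0,0],[0,0,0],[0,0,0],[0,0,0],[0,0,0],[0,0,0],[0,0,-0.5],[0,0,-1],[0,0,-1]],"rotation":[[0,0,0],[0,0,0],[0,0,0],[0,0,0],[0,0,0],[0,0,0],[0,0,0],[0,0,0],[0,0,0],[0,0,0]]}' 60; python3 p.py .596 .2375 .17 1.396 4
```

```text
t: 14.07
ee_pos: [0.5947, 0.2386, 0.1093]
orientation: [0.087, 0.996, 0.001, 0.003]
force: [0.8, -0.3, -1.7]
width: 0.0136
t 14.07 tcp [0.5947 0.2386 0.1093] w 0.0136 F [ 0.8 -0.3 -1.7] T [-0.05 -0.18  0.06]
yaw_y 1.396 tilt [0.006 0.001] | N 4 xyz/row cm [-0.04 -0.02 -1.52] rot/row [ 0.0005  0.0014 -0.0001]
```

```bash
python3 -m jog '{"gripper":[1,1,1,1,1,1,1,1,1,1],"xyz":[[0,0,-1.5],[0,0,-1.5],[0,0,-1.5],[0,0,-1.5],[0,0,-1.5],[0,0,-1.5],[0,0,-1.5],[0,0,-1.5],[0,0,-1],[0,0,0]],"rotation":[[0,0,0],[0,0,0],[0,0,0],[0,0,0],[0,0,0],[0,0,0],[0,0,0],[0,0,0],[0,0,0],[0,0,0]]}' 60; python3 p.py .5225 -.0765 .21 1.396 12;python3 - <<'E'
from h import *
for n in ('side',):
    c=snap(n,n+'6')
    for k in('key','borer'): print([(np.round(x['point'],4),round(x['score'],2)) for x in nets.mark_of(n,k)])
a=cv2.imread('pics/side6.png')[40:180,160:320]
cv2.imwrite('pics/z6.png',cv2.resize(a,(640,560),interpolation=cv2.INTER_CUBIC))
E
```

```text
t: 14.9
ee_pos: [0.5944, 0.2389, 0.2596]
orientation: [0.087, 0.996, 0.003, 0.008]
force: [0.8, 0.5, -1.8]
width: 0.0136
t 14.9 tcp [0.5944 0.2389 0.2596] w 0.0136 F [ 0.8  0.5 -1.8] T [ 0.03 -0.01  0.01]
yaw_y 1.396 tilt [0.017 0.005] | N 12 xyz/row cm [ 0.14 -2.69  0.4 ] rot/row [ 0.0006  0.0013 -0.    ]
[(array([0.59  , 0.2429, 0.1791]), 0.83), (array([ 0.7339,  0.2113, -0.005 ]), 0.69), (array([ 0.5804,  0.347 , -0.0011]), 0.68)]
[(array([0.4514, 0.2349, 0.0026]), 0.82), (array([ 0.538 , -0.41  , -0.0013]), 0.17)]
```

View pics/z6.png

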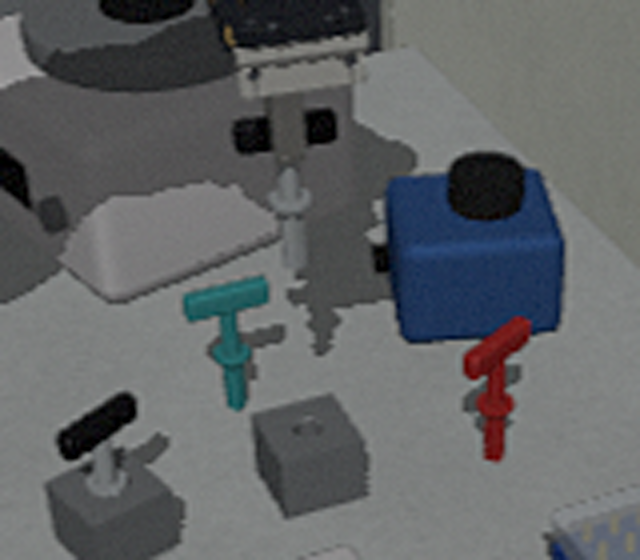

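Run:
```python
from h import *
o=[]
for n in ('side','top'):
    c=snap(n,n+'7')
    print(n,[(np.round(x['point'],4),round(x['score'],2)) for x in nets.mark_of(n,'screw')],[(np.round(x['point'],4),round(x['score'],2)) for x in nets.mark_of(n,'lever_ball')])
    print(w2p(c,[[.5225,-.0765,.118],[.5225,-.0765,.114],[.5258,-.1715,.165]]))
    W=cloud(c); g=c['pixels'].max(-1).astype(int)
    m=(np.hypot(W[...,0]-.5225,W[...,1]+.0765)<.022)&(W[...,2]>.11)
    P=W[m]; print('ring',len(P),P.mean(0),P.min(0),P.max(0),cv2.minEnclosingCircle((P[:,:2]*1000).astype(np.float32)))
    u,v=w2p(c,[.5225,-.0765,.118])[0].round().astype(int)
    o.append(cv2.resize(cv2.imread(f'pics/{n}7.png')[v-20:v+20,u-20:u+20],(390,390),interpolation=cv2.INTER_CUBIC))
    m2=(W[...,2]>.1)&(abs(W[...,0]-.52)<.05)&(abs(W[...,1]+.07)<.04)
    d=m2&(g<60); print('dark centroid px',np.argwhere(d).mean(0)[::-1] if d.any() else None, d.sum())
cv2.imwrite('pics/z7.png',np.hstack(o))
```

```text
side [(array([ 0.5215, -0.077 ,  0.1174]), 0.68)] [(array([ 0.528 , -0.1723,  0.1645]), 0.92), (array([ 0.5218, -0.0706,  0.076 ]), 0.35), (array([0.3684, 0.0528, 0.0009]), 0.34)]
[[255.66489054 209.89975594]
 [255.71027329 211.20621399]
 [275.93861642 223.85008978]]
ring 180 [ 0.52347574 -0.07927115  0.114712  ] [ 0.50492781 -0.09815423  0.1101206 ] [ 0.5435923  -0.05506925  0.12139659] ((523.7079467773438, -76.62120056152344), 21.60222053527832)
dark centroid px [256.28169014 211.25352113] 71
top [(array([ 0.5195, -0.0768,  0.1181]), 0.61), (array([ 0.5255, -0.1754,  0.1679]), 0.41)] [(array([ 0.5269, -0.1715,  0.1679]), 0.91), (array([ 0.5326, -0.4089,  0.0049]), 0.38)]
[[275.90068177 195.74274048]
 [275.79002552 196.02693623]
 [320.87719899 190.82472699]]
ring 170 [ 0.52312772 -0.07570888  0.11596811] [ 0.5041753  -0.09541869  0.11034613] [ 0.54180305 -0.05628786  0.12272112] ((523.4950561523438, -75.8175048828125), 20.178823471069336)
dark centroid px [274.8313253 195.5060241] 83
```

View pics/z7.png

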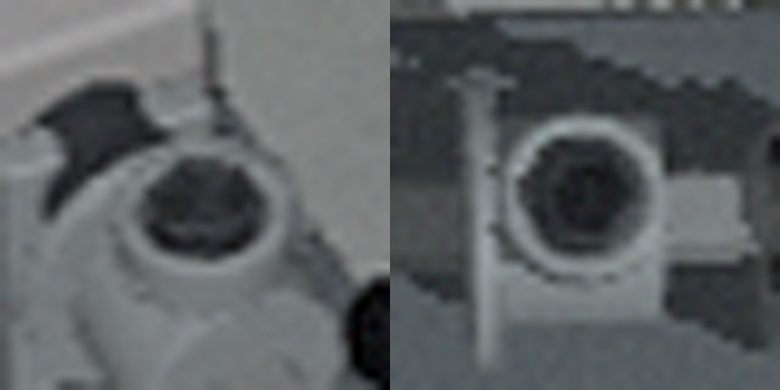

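Run:
```python
from h import *
c=vision.camera('side'); W=cloud(c); o=env.get_obs(); p=o['ee_pos']; Rm=R.from_quat(o['orientation']).as_matrix()
Q=(W-p)@Rm  # tool frame
m=(abs(Q[...,0])<.03)&(abs(Q[...,1])<.03)
for a,b in ((.01,.025),(.025,.031),(.033,.045),(.045,.055),(.055,.065),(.065,.075)):
    k=m&(Q[...,2]>a)&(Q[...,2]<b)&(abs(Q[...,0])<.02)&(abs(Q[...,1])<.02); P=Q[k]
    if len(P): print(a,len(P),'x',P[:,0].min().round(4),P[:,0].max().round(4),P[:,0].mean().round(4),'y',P[:,1].min().round(4),P[:,1].max().round(4),P[:,1].mean().round(4))
k=(abs(Q[...,0])<.05)&(abs(Q[...,1])<.015)&(abs(Q[...,2]+.0188)<.012)&(c['pixels'].max(-1)<60); P=Q[k]; print(len(P),P[:,0].min(),P[:,0].max())
cam=-cv2.Rodrigues(np.array(c['rvec'],float))[0].T@np.array(c['tvec']).reshape(3); print('view dir tool',Rm.T@(p-cam)/np.linalg.norm(p-cam))
```

```text
0.01 26 x -0.0069 0.0039 -0.0013 y -0.0095 0.0011 -0.0064
0.025 42 x -0.0146 0.0115 -0.0014 y -0.0144 0.0063 -0.0052
0.033 19 x -0.0079 0.0077 -0.0014 y -0.0126 -0.0002 -0.0072
0.045 21 x -0.0074 0.0049 -0.0003 y -0.0125 0.0041 -0.0057
0.055 17 x -0.0088 0.0047 -0.0013 y -0.0109 -0.0041 -0.007
0.065 19 x -0.0089 0.005 -0.0017 y -0.0111 -0.0013 -0.0061
146 -0.031538434441521726 0.029160942366395638
view dir tool [-0.12972493  0.86590256  0.48309854]
```

```bash
python3 p.py .5217 -.0763 .225 1.396 10; python3 -m jog '{"gripper":[1,1,1,1,1,1,1,1,1,1],"xyz":[[0.15,-3,0],[0.15,-3.8,0],[0.15,-3.8,0.3],[0.15,-3.8,0.4],[0.15,-3.8,0.5],[0.15,-3.8,0.5],[0.15,-3.8,0.5],[0.15,-3,0.5],[0.1,-2,0.4],[0,-0.5,0]],"rotation":[[0.001,0.002,0],[0.001,0.002,0],[0.001,0.002,0],[0.001,0.002,0],[0.001,0.002,0],[0.001,0.002,0],[0.001,0.002,0],[0,0,0],[0,0,0],[0,0,0]]}' 60; python3 p.py .5217 -.0763 .215 1.396 5
```

```text
t 15.4 tcp [0.5937 0.2386 0.256 ] w 0.0132 F [-0.7 -0.6 -1.2] T [ 0.04  0.05 -0.04]
yaw_y 1.396 tilt [0.013 0.003] | N 10 xyz/row cm [ 0.16 -3.23  0.3 ] rot/row [ 0.0005  0.0012 -0.    ]
t: 16.23
ee_pos: [0.5227, -0.0779, 0.2211]
orientation: [0.085, 0.996, -0.001, -0.001]
force: [-0.3, 0.4, -1.6]
width: 0.0136
t 16.23 tcp [ 0.5227 -0.0779  0.2211] w 0.0136 F [-0.3  0.4 -1.6] T [ 0.08  0.02 -0.01]
yaw_y 1.401 tilt [-0.003 -0.001] | N 5 xyz/row cm [0.03 0.03 0.12] rot/row [-0.0003 -0.0006  0.001 ]
```

```bash
python3 -m jog '{"gripper":[1,1,1,1,1,1,1,1,1,1],"xyz":[[0.07,0.08,0.3],[0.07,0.07,0.3],[0,0,0.4],[0,0,0.4],[0,0,0.3],[0,0,0.2],[0,0,0.1],[0,0,0],[0,0,0],[0,0,0]],"rotation":[[-0.002,-0.003,0.005],[0,0,0],[0,0,0],[0,0,0],[0,0,0],[0,0,0],[0,0,0],[0,0,0],[0,0,0],[0,0,0]]}' 60; python3 p.py .5217 -.0763 .196 1.396 5
python3 - <<'E'
from h import *
c=snap('side','side8'); u,v=w2p(c,[.5225,-.0765,.118])[0].astype(int)
cv2.imwrite('pics/z8.png',cv2.resize(cv2.imread('pics/side8.png')[v-50:v+40,u-45:u+45],(540,540),interpolation=cv2.INTER_CUBIC))
E
```

```text
t: 17.07
ee_pos: [0.5227, -0.0718, 0.199]
orientation: [0.086, 0.996, 0.001, 0.0]
force: [-0.7, 0.8, -0.2]
width: 0.0134
t 17.07 tcp [ 0.5227 -0.0718  0.199 ] w 0.0134 F [-0.7  0.8 -0.2] T [-0.02 -0.05  0.04]
yaw_y 1.399 tilt [0.001 0.002] | N 5 xyz/row cm [ 0.   -0.09  0.06] rot/row [0.0004 0.0001 0.0006]
```

View pics/z8.png

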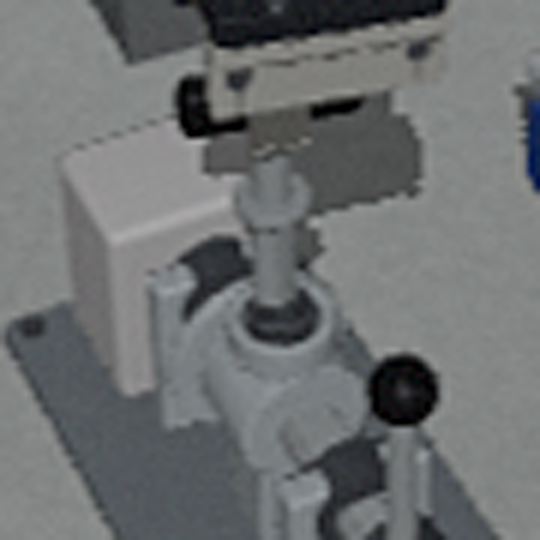

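```bash
python3 -m jog '{"gripper":[1,1,1,1,1,1,1,1,1,1],"xyz":[[0,-0.2,0],[0,-0.15,0],[0,-0.1,0],[0,0,0],[0,0,0],[0,0,0.1],[0,0,0.1],[0,0,0.1],[0,0,0.1],[0,0,0.1]],"rotation":[[0,0,0],[0,0,0],[0,0,0],[0,0,0],[0,0,0],[0,0,0],[0,0,0],[0,0,0],[0,0,0],[0,0,0]]}' 60; python3 p.py .5217 -.0763 .190 1.396 5
```

```text
t: 17.95
ee_pos: [0.5222, -0.0771, 0.1943]
orientation: [0.086, 0.996, 0.001, 0.001]
force: [0.5, 0.1, -1.0]
width: 0.0134
t 17.95 tcp [ 0.5222 -0.0771  0.1943] w 0.0134 F [ 0.5  0.1 -1. ] T [ 0.   -0.02 -0.  ]
yaw_y 1.398 tilt [0.002 0.001] | N 5 xyz/row cm [0.01 0.01 0.09] rot/row [0.0004 0.0004 0.0004]
```

```bash
python3 -m jog '{"gripper":[1,1,1,1,1,1,1,1,1,1],"xyz":[[0,0,0.15],[0,0,0.15],[0,0,0.15],[0,0,0.15],[0,0,0.15],[0,0,0.15],[0,0,0.15],[0,0,0.15],[0,0,0.15],[0,0,0.15]],"rotation":[[0,0,0],[0,0,0],[0,0,0],[0,0,0],[0,0,0],[0,0,0],[0,0,0],[0,0,0],[0,0,0],[0,0,0]]}' 60; python3 p.py .5217 -.0763 .180 1.396 5
```

```text
t: 18.78
ee_pos: [0.5244, -0.077, 0.1813]
orientation: [0.086, 0.996, 0.001, 0.004]
force: [-5.3, 2.7, 21.4]
width: 0.0135
t 18.78 tcp [ 0.5244 -0.077   0.1813] w 0.0135 F [-5.3  2.7 21.4] T [ 0.64  1.6  -0.03]
yaw_y 1.398 tilt [0.008 0.001] | N 5 xyz/row cm [0.05 0.   0.03] rot/row [0.0005 0.0015 0.0004]
```

Run:
```python
from h import *
c=snap('side','side9'); W=cloud(c);u,v=w2p(c,[.5225,-.0765,.118])[0].astype(int)
cv2.imwrite('pics/z9.png',cv2.resize(cv2.imread('pics/side9.png')[v-50:v+40,u-45:u+45],(540,540),interpolation=cv2.INTER_CUBIC))
o=env.get_obs();p=o['ee_pos']
for r in range(v-45,v+5,2): print(r,np.round(W[r,u-1:u+2].mean(0),4))
print(o['force'],o['torque'],p)
```

```text
164 [ 0.4954 -0.1485  0.3082]
166 [ 0.4936 -0.1527  0.3074]
168 [ 0.4906 -0.1599  0.3094]
170 [ 0.4888 -0.164   0.3086]
172 [ 0.4881 -0.1655  0.3056]
174 [ 0.4878 -0.1659  0.3015]
176 [ 0.4883 -0.1644  0.2956]
178 [ 0.4881 -0.1644  0.2911]
180 [ 0.4904 -0.1584  0.2809]
182 [ 0.4901 -0.1588  0.2766]
184 [ 0.4904 -0.1579  0.271 ]
186 [ 0.4901 -0.1581  0.2665]
188 [ 0.5148 -0.0961  0.201 ]
190 [ 0.5154 -0.0944  0.1939]
192 [ 0.5176 -0.0886  0.1827]
194 [ 0.5203 -0.0815  0.17  ]
196 [ 0.5204 -0.0806  0.1635]
198 [ 0.5202 -0.0809  0.1582]
200 [ 0.52   -0.0809  0.1524]
202 [ 0.5176 -0.0864  0.1524]
204 [ 0.518  -0.0852  0.1453]
206 [ 0.52   -0.0798  0.1338]
208 [ 0.5197 -0.08    0.1281]
210 [ 0.5192 -0.081   0.1232]
212 [ 0.5197 -0.0792  0.1152]
[-6.14825451  1.19631656 18.19020118] [0.55858562 1.40072113 0.0197492 ] [ 0.52424587 -0.07691491  0.18130441]
```

View pics/z9.png

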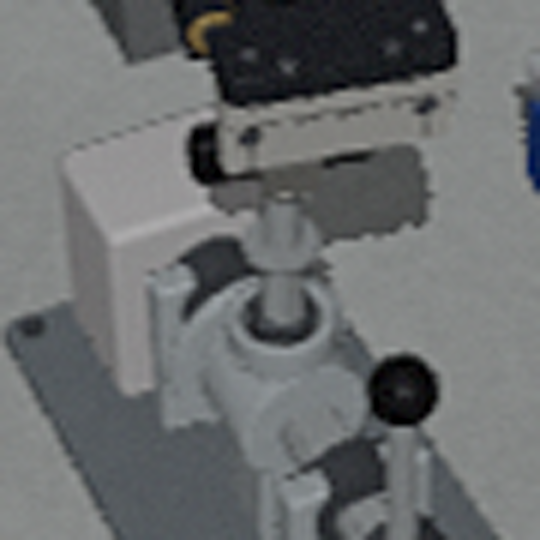

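```bash
cat > f.py <<'E'
from h import *
fs=[];ts=[];
for i in range(4):
    o=env.get_obs(); fs.append(o['force']);ts.append(o['torque']); vision.camera('side')
Rm=R.from_quat(o['orientation']).as_matrix()
print('t',round(o['t'],2),'F',np.round(np.mean(fs,0),1),'T',np.round(np.mean(ts,0),3),'Tz',np.round([x[2] for x in ts],3),'yaw_y',np.arctan2(Rm[1,1],Rm[0,1]).round(4),'tilt',Rm[:2,2].round(3),'p',np.round(o['ee_pos'],4),'w',round(o['width'],4),'j6',round(o['joints'][5],2))
E
python3 -m jog '{"gripper":[1,1,1,1,1,1,1,1,1,1],"xyz":[[0.1,0,-0.1],[0.1,0,-0.05],[0,0,0],[0,0,0],[0,0,0],[0,0,0],[0,0,0],[0,0,0],[0,0,0],[0,0,0]],"rotation":[[0,0.004,0],[0,0.003,0],[0,0,0.02],[0,0,0.03],[0,0,0.03],[0,0,0.03],[0,0,0.03],[0,0,0.03],[0,0,0.03],[0,0,0.03]]}' 60; python3 f.py
```

```text
t: 19.67
ee_pos: [0.5233, -0.0767, 0.1831]
orientation: [0.208, 0.978, 0.001, 0.002]
force: [1.3, 1.9, 2.1]
width: 0.0136
t 19.82 F [0.3 0.8 2.1] T [ 0.206 -0.033  0.021] Tz [ 0.074  0.014  0.002 -0.007] yaw_y 1.1536 tilt [0.004 0.002] p [ 0.5233 -0.0767  0.1831] w 0.0136 j6 -1.39
```

```bash
python3 -m jog '{"gripper":[1,1,1,1,1,1,1,1,1,1],"xyz":[[0,0.003,0],[0,0.003,0],[0,0.003,0],[0,0.003,0],[0,0.003,0],[0,0.003,0],[0,0.003,0],[0,0.003,0],[0,0.003,0],[0,0.003,0]],"rotation":[[0,0,0.02],[0,0,0.02],[0,0,0.02],[0,0,0.02],[0,0,0.02],[0,0,0.02],[0,0,0.02],[0,0,0.02],[0,0,0.02],[0,0,0.02]]}' 60; python3 f.py
```

```text
t: 20.7
ee_pos: [0.5234, -0.0767, 0.1831]
orientation: [0.312, 0.95, 0.001, 0.001]
force: [-0.6, -0.9, 2.2]
width: 0.0135
t 20.85 F [-0.2 -0.   2. ] T [0.056 0.016 0.045] Tz [ 0.07  -0.009  0.063  0.056] yaw_y 0.9375 tilt [0.003 0.001] p [ 0.5234 -0.0767  0.1831] w 0.0133 j6 -1.17
```

```bash
python3 -m jog '{"gripper":[1,1,1,1,1,1,1,1,1,1],"xyz":[[0,0.002,0],[0,0.002,0],[0,0.002,0],[0,0.002,0],[0,0.002,0],[0,0.002,0],[0,0.002,0],[0,0.002,0],[0,0.002,0],[0,0.002,0]],"rotation":[[0,0,0.015],[0,0,0.015],[0,0,0.015],[0,0,0.015],[0,0,0.015],[0,0,0.015],[0,0,0.015],[0,0,0.015],[0,0,0.015],[0,0,0.015]]}' 60; python3 f.py
```

```text
t: 21.73
ee_pos: [0.5235, -0.0767, 0.1831]
orientation: [0.388, 0.922, 0.001, 0.001]
force: [-0.8, -0.4, 3.0]
width: 0.0141
t 21.88 F [-0.6 -0.1  2.7] T [-0.083  0.089  0.083] Tz [0.089 0.048 0.081 0.114] yaw_y 0.7749 tilt [0.003 0.001] p [ 0.5234 -0.0767  0.1831] w 0.0135 j6 -1.01
```

```bash
python3 p.py .5234 -.0767 .1831 n 1
```

```text
t 21.93 tcp [ 0.5234 -0.0767  0.1831] w 0.0139 F [ 0.4 -0.1  2.6] T [-0.05  0.09  0.  ]
yaw_y 0.775 tilt [0.003 0.001] | N 1 xyz/row cm [ 0. -0. -0.] rot/row [0. 0. 0.]
```

```bash
python3 -m jog '{"gripper":[1,1,1,1,1,1,1,1,1,1],"xyz":[[0,0.001,0],[0,0.001,0],[0,0.001,0],[0,0.001,0],[0,0.001,0],[0,0.001,0],[0,0.001,0],[0,0.001,0],[0,0.001,0],[0,0.001,0]],"rotation":[[0,0,0.008],[0,0,0.008],[0,0,0.008],[0,0,0.008],[0,0,0.008],[0,0,0.008],[0,0,0.008],[0,0,0.008],[0,0,0.008],[0,0,0.008]]}' 60; python3 f.py
```

```text
t: 22.77
ee_pos: [0.5234, -0.0767, 0.1831]
orientation: [0.427, 0.904, 0.001, 0.001]
force: [-0.1, -0.7, 2.4]
width: 0.0137
t 22.92 F [-0.6 -0.6  2.3] T [-0.13   0.111  0.068] Tz [0.103 0.058 0.068 0.045] yaw_y 0.6884 tilt [0.003 0.001] p [ 0.5235 -0.0767  0.1831] w 0.0135 j6 -0.92
```

```bash
python3 -m jog '{"gripper":[1,1,1,1,1,1,1,1,1,1],"xyz":[[0,0.001,0],[0,0.001,0],[0,0.001,0],[0,0.001,0],[0,0.001,0],[0,0.001,0],[0,0.001,0],[0,0.001,0],[0,0.001,0],[0,0.001,0]],"rotation":[[0,0,0.01],[0,0,0.01],[0,0,0.01],[0,0,0.01],[0,0,0.01],[0,0,0.01],[0,0,0.01],[0,0,0.01],[0,0,0.01],[0,0,0.01]]}' 60; python3 f.py
```

```text
t: 23.8
ee_pos: [0.5235, -0.0768, 0.1831]
orientation: [0.476, 0.879, 0.001, 0.001]
force: [-0.2, -0.2, 1.9]
width: 0.0133
t 23.95 F [-0.3 -0.4  2.8] T [-0.196  0.139  0.067] Tz [0.063 0.092 0.069 0.043] yaw_y 0.5796 tilt [0.003 0.001] p [ 0.5235 -0.0768  0.1831] w 0.0136 j6 -0.81
```

```bash
python3 -m jog '{"gripper":[1,1,1,1,1,1,1,1,1,1],"xyz":[[0,0.001,0],[0,0.001,0],[0,0.001,0],[0,0.001,0],[0,0.001,0],[0,0.001,0],[0,0.001,0],[0,0.001,0],[0,0.001,0],[0,0.001,0]],"rotation":[[0,0,0.012],[0,0,0.012],[0,0,0.012],[0,0,0.012],[0,0,0.012],[0,0,0.012],[0,0,0.012],[0,0,0.012],[0,0,0.012],[0,0,0.012]]}' 60; python3 f.py
```

```text
t: 24.83
ee_pos: [0.5235, -0.0768, 0.1831]
orientation: [0.532, 0.846, 0.001, 0.001]
force: [-1.3, -0.6, 2.5]
width: 0.0137
t 24.98 F [-0.8 -0.8  2.7] T [-0.239  0.234  0.059] Tz [0.056 0.064 0.05  0.068] yaw_y 0.4491 tilt [0.002 0.   ] p [ 0.5235 -0.0768  0.1831] w 0.0136 j6 -0.68
```

```bash
python3 -m jog '{"gripper":[1,1,1,1,1,1,1,1,1,1],"xyz":[[0,0.001,0],[0,0.001,0],[0,0.001,0],[0,0.001,0],[0,0.001,0],[0,0.001,0],[0,0.001,0],[0,0.001,0],[0,0.001,0],[0,0.001,0]],"rotation":[[0,0,0.012],[0,0,0.012],[0,0,0.012],[0,0,0.012],[0,0,0.012],[0,0,0.012],[0,0,0.012],[0,0,0.012],[0,0,0.012],[0,0,0.012]]}' 60; python3 f.py
```

```text
t: 25.87
ee_pos: [0.5235, -0.0768, 0.1831]
orientation: [0.586, 0.81, 0.001, 0.001]
force: [-0.9, -1.3, 3.0]
width: 0.0139
t 26.02 F [-0.6 -1.2  3.2] T [-0.276  0.271  0.058] Tz [0.075 0.06  0.047 0.05 ] yaw_y 0.3187 tilt [0.002 0.   ] p [ 0.5235 -0.0768  0.1831] w 0.0139 j6 -0.55
```

```bash
python3 -m jog '{"gripper":[1,1,1,1,1,1,1,1,1,1],"xyz":[[0,0.001,0],[0,0.001,0],[0,0.001,0],[0,0.001,0],[0,0.001,0],[0,0.001,0],[0,0.001,0],[0,0.001,0],[0,0.001,0],[0,0.001,0]],"rotation":[[0,0,0.012],[0,0,0.012],[0,0,0.012],[0,0,0.012],[0,0,0.012],[0,0,0.012],[0,0,0.012],[0,0,0.012],[0,0,0.012],[0,0,0.012]]}' 60; python3 f.py
```

```text
t: 26.9
ee_pos: [0.5235, -0.0768, 0.1831]
orientation: [0.638, 0.77, 0.001, 0.001]
force: [-1.1, -0.8, 3.3]
width: 0.0133
t 27.05 F [-1.1 -0.7  2.9] T [-0.337  0.377  0.062] Tz [0.077 0.087 0.031 0.053] yaw_y 0.1882 tilt [0.002 0.   ] p [ 0.5235 -0.0768  0.1831] w 0.0137 j6 -0.42
```

```bash
python3 -m jog '{"gripper":[1,1,1,1,1,1,1,1,1,1],"xyz":[[0,0,0],[0,0,0],[0,0,0],[0,0,0],[0,0,0],[0,0,0],[0,0,0],[0,0,0],[0,0,0],[0,0,0]],"rotation":[[0,0,0.012],[0,0,0.012],[0,0,0.012],[0,0,0.012],[0,0,0.012],[0,0,0.012],[0,0,0.012],[0,0,0.012],[0,0,0.012],[0,0,0.012]]}' 60; python3 f.py
```

```text
t: 27.93
ee_pos: [0.5234, -0.0768, 0.1831]
orientation: [0.687, 0.727, 0.001, 0.001]
force: [-1.7, -0.5, 3.5]
width: 0.0137
t 28.08 F [-1.5 -1.   3. ] T [-0.323  0.351  0.08 ] Tz [0.114 0.074 0.07  0.062] yaw_y 0.0578 tilt [0.002 0.   ] p [ 0.5234 -0.0768  0.1831] w 0.0135 j6 -0.29
```

```bash
python3 -m jog '{"gripper":[1,1,1,1,1,1,1,1,1,1],"xyz":[[0,0,0],[0,0,0],[0,0,0],[0,0,0],[0,0,0],[0,0,0],[0,0,0],[0,0,0],[0,0,0],[0,0,0]],"rotation":[[0,0,0.006],[0,0,0.006],[0,0,0.006],[0,0,0.006],[0,0,0.006],[0,0,0.006],[0,0,0.006],[0,0,0.006],[0,0,0.006],[0,0,0.006]]}' 60; python3 f.py
```

```text
t: 28.97
ee_pos: [0.5234, -0.0768, 0.183]
orientation: [0.71, 0.704, 0.001, 0.001]
force: [-1.9, -1.5, 2.3]
width: 0.0132
t 29.12 F [-1.5 -1.2  2.9] T [-0.328  0.34   0.103] Tz [0.131 0.102 0.109 0.069] yaw_y -0.0067 tilt [0.002 0.   ] p [ 0.5234 -0.0768  0.183 ] w 0.0139 j6 -0.23
```

```bash
python3 -m jog '{"gripper":[1,1,1,1,1,1,1,1,1,1],"xyz":[[0,0,0],[0,0,0],[0,0,0],[0,0,0],[0,0,0],[0,0,0],[0,0,0],[0,0,0],[0,0,0],[0,0,0]],"rotation":[[0,0,0.005],[0,0,0.005],[0,0,0.005],[0,0,0.005],[0,0,0.005],[0,0,0.005],[0,0,0.005],[0,0,0.005],[0,0,0.005],[0,0,0.005]]}' 60; python3 f.py
```

```text
t: 30.0
ee_pos: [0.5234, -0.0768, 0.183]
orientation: [0.728, 0.685, 0.001, 0.001]
force: [-0.8, -0.4, 3.2]
width: 0.0135
t 30.15 F [-0.8 -0.6  2.4] T [-0.286  0.342  0.148] Tz [0.176 0.172 0.148 0.098] yaw_y -0.0609 tilt [0.002 0.   ] p [ 0.5234 -0.0768  0.183 ] w 0.0134 j6 -0.17
```

```bash
python3 f.py; python3 -m jog '{"gripper":[1,1,1,1,1,1,1,1,1,1],"xyz":[[0,0,0],[0,0,0],[0,0,0],[0,0,0],[0,0,0],[0,0,0],[0,0,0],[0,0,0],[0,0,0],[0,0,0]],"rotation":[[0,0,0.005],[0,0,0.005],[0,0,0.005],[0,0,0.005],[0,0,0.005],[0,0,0.005],[0,0,0.005],[0,0,0.005],[0,0,0.005],[0,0,0.005]]}' 60; python3 f.py; python3 f.py
```

```text
t 30.35 F [-1.7 -0.8  1.8] T [-0.276  0.332  0.141] Tz [0.122 0.087 0.173 0.183] yaw_y -0.0608 tilt [0.002 0.   ] p [ 0.5234 -0.0768  0.183 ] w 0.0135 j6 -0.17
t: 31.23
ee_pos: [0.5234, -0.0768, 0.183]
orientation: [0.747, 0.665, 0.001, 0.001]
force: [-0.9, -1.0, 2.1]
width: 0.0135
t 31.38 F [-1.1 -0.9  2.4] T [-0.296  0.363  0.188] Tz [0.193 0.177 0.187 0.195] yaw_y -0.1153 tilt [0.002 0.   ] p [ 0.5234 -0.0768  0.183 ] w 0.0135 j6 -0.12
t 31.58 F [-0.9 -1.1  2.9] T [-0.306  0.348  0.191] Tz [0.223 0.169 0.159 0.211] yaw_y -0.1152 tilt [0.002 0.   ] p [ 0.5234 -0.0768  0.183 ] w 0.0137 j6 -0.12
```

```bash
python3 -m jog '{"gripper":[1,1,1,1,1,1,1,1,1,1],"xyz":[[0,0,0],[0,0,0],[0,0,0],[0,0,-0.2],[0,0,-0.5],[0,0,-0.8],[0,0,-1],[0,0,-1.5],[0,0,-2],[0,0,-2]],"rotation":[[0,0,-0.04],[0,0,-0.04],[0,0,-0.03],[0,0,0],[0,0,0],[0,0,0],[0,0,0],[0,0,0],[0,0,0],[0,0,0]]}' 60; python3 f.py; python3 p.py .5952 .2388 .17 1.396 14
```

```text
t: 32.47
ee_pos: [0.5214, -0.0758, 0.2636]
orientation: [0.71, 0.704, -0.001, -0.004]
force: [0.3, -0.1, -0.5]
width: 0.0135
t 32.62 F [-0.  -0.2  0.1] T [-0.107  0.037  0.003] Tz [-0.019  0.004  0.005  0.022] yaw_y -0.0072 tilt [-0.002  0.003] p [ 0.5222 -0.076   0.2638] w 0.0135 j6 -0.23
t 32.67 tcp [ 0.5216 -0.0759  0.2623] w 0.0135 F [-0.9 -0.2 -0.8] T [-0.09  0.05  0.03]
yaw_y -0.007 tilt [-0.005  0.004] | N 14 xyz/row cm [1.61 1.92 0.66] rot/row [-1.000e-04 -4.000e-04 -1.002e-01]
```

```bash
python3 - <<'E'
from h import *
c=snap('side','side10'); cv2.imwrite('pics/z10.png',cv2.resize(cv2.imread('pics/side10.png')[100:300,170:370],(600,600),interpolation=cv2.INTER_CUBIC))
E
python3 -m jog '{"gripper":[1,1,1,1,1,1,1,1,1,1],"xyz":[[1.6,1.9,0],[1.6,1.9,0],[1.6,1.9,0.2],[1.6,1.9,0.2],[1.6,1.9,0.2],[1.6,1.9,0.2],[1.6,1.9,0.2],[1.6,1.9,0.2],[1.6,1.9,0.2],[1.6,1.9,0.2]],"rotation":[[0,0,-0.1],[0,0,-0.1],[0,0,-0.1],[0,0,-0.1],[0,0,-0.1],[0,0,-0.1],[0,0,-0.1],[0,0,-0.1],[0,0,-0.1],[0,0,-0.1]]}' 60; python3 p.py .5952 .2388 .22 1.396 5
```

```text
t: 33.55
ee_pos: [0.616, 0.1474, 0.2324]
orientation: [0.268, 0.963, -0.002, -0.013]
force: [-0.4, 0.8, -0.9]
width: 0.0134
t 33.55 tcp [0.616  0.1474 0.2324] w 0.0134 F [-0.4  0.8 -0.9] T [-0.02 -0.    0.01]
yaw_y 1.027 tilt [-0.027  0.004] | N 5 xyz/row cm [1.09 1.54 0.26] rot/row [-0.0012 -0.0053 -0.0738]
```

View pics/z10.png

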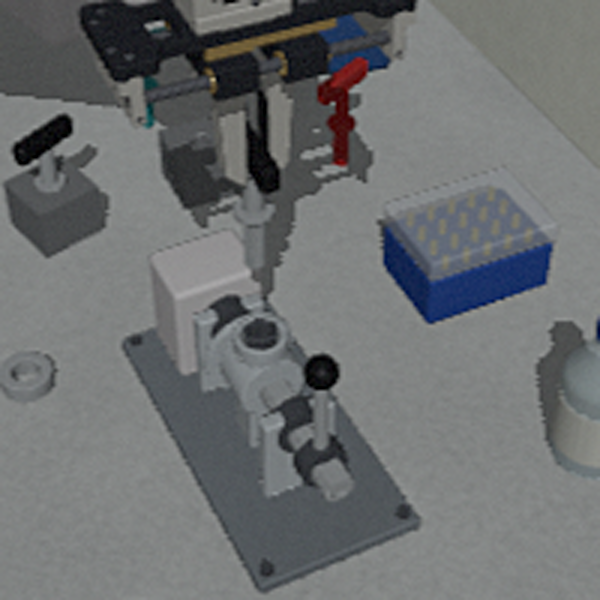

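```bash
python3 -m jog '{"gripper":[1,1,1,1,1,1,1,1,1,1],"xyz":[[1.1,1.5,0],[1.1,1.5,0],[1.1,1.5,0],[0.8,1.2,0],[0.4,0.6,0],[0,0,0],[0,0,0],[0,0,0],[0,0,0],[0,0,0]],"rotation":[[0,-0.01,-0.09],[0,-0.01,-0.08],[0,-0.007,-0.08],[0,0,-0.06],[0,0,-0.04],[0,0,0],[0,0,0],[0,0,0],[0,0,0],[0,0,0]]}' 60; python3 p.py .5952 .2388 .145 1.396 5
python3 - <<'E'
from h import *
c=snap('top','top11'); W=cloud(c)
# hole in stand: pixels of dark/lower depth
m=(np.hypot(W[...,0]-.596,W[...,1]-.238)<.05)&(abs(W[...,2]-.05)<.004); P=W[m]
if len(P): print(len(P),cv2.minAreaRect((P[:,:2]*1000).astype(np.float32)))
c=snap('side','side11'); W=cloud(c)
m=(np.hypot(W[...,0]-.596,W[...,1]-.238)<.05)&(abs(W[...,2]-.05)<.004); P=W[m]
if len(P): print(len(P),cv2.minAreaRect((P[:,:2]*1000).astype(np.float32)))
a=cv2.imread('pics/side11.png')[60:200,160:320];b=cv2.imread('pics/top11.png')[130:220,90:190]
cv2.imwrite('pics/z11.png',np.hstack([cv2.resize(a,(440,390)),cv2.resize(b,(350,390))]))
E
```

```text
t: 34.38
ee_pos: [0.5928, 0.2292, 0.2199]
orientation: [0.085, 0.996, -0.007, -0.01]
force: [0.0, 0.4, -0.7]
width: 0.0138
t 34.38 tcp [0.5928 0.2292 0.2199] w 0.0138 F [ 0.   0.4 -0.7] T [0.04 0.02 0.02]
yaw_y 1.4 tilt [-0.021 -0.012] | N 5 xyz/row cm [-0.03  0.21  1.5 ] rot/row [-0.003  -0.0037  0.0007]
342 ((592.01611328125, 237.6546630859375), (62.35874557495117, 55.63273620605469), 88.53119659423828)
318 ((598.0516967773438, 235.63514709472656), (68.2510986328125, 62.61912155151367), 89.13005065917969)
```

View pics/z11.png

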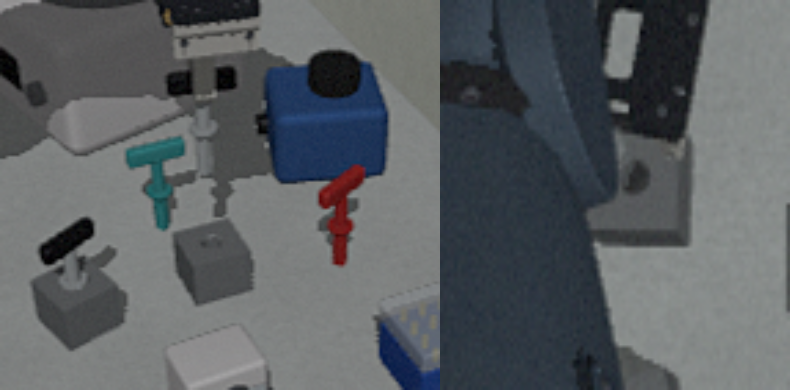

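```bash
python3 -m jog '{"gripper":[1,1,1,1,1,1,1,1,1,1],"xyz":[[-0.05,0.3,0.5],[-0.05,0.3,1],[-0.05,0.3,1.2],[0,0.1,1.2],[0,0,1.2],[0,0,1],[0,0,0.6],[0,0,0.2],[0,0,0],[0,0,0]],"rotation":[[-0.005,-0.006,0.001],[-0.005,-0.006,0.001],[-0.004,-0.006,0.001],[0,0,0],[0,0,0],[0,0,0],[0,0,0],[0,0,0],[0,0,0],[0,0,0]]}' 60; python3 p.py .5952 .2388 .135 1.396 5
```

```text
t: 35.32
ee_pos: [0.597, 0.2383, 0.1459]
orientation: [0.089, 0.996, 0.001, 0.001]
force: [-0.2, -0.1, -1.0]
width: 0.0136
t 35.32 tcp [0.597  0.2383 0.1459] w 0.0136 F [-0.2 -0.1 -1. ] T [ 0.02  0.06 -0.03]
yaw_y 1.393 tilt [0.003 0.001] | N 5 xyz/row cm [0.04 0.   0.22] rot/row [ 0.0003  0.0005 -0.0006]
```

```bash
python3 -m jog '{"gripper":[1,1,1,1,1,1,1,1,1,1],"xyz":[[0.09,0.02,0],[0.09,0.02,0],[0,0,0.1],[0,0,0.2],[0,0,0.3],[0,0,0.3],[0,0,0.3],[0,0,0.3],[0,0,0.3],[0,0,0.2]],"rotation":[[0,0,0],[0,0,0],[0,0,0],[0,0,0],[0,0,0],[0,0,0],[0,0,0],[0,0,0],[0,0,0],[0,0,0]]}' 60; python3 p.py .5952 .2388 .0835 1.396 5
```

```text
t: 36.15
ee_pos: [0.5964, 0.2395, 0.1265]
orientation: [0.089, 0.996, 0.001, 0.003]
force: [0.4, -0.1, -0.6]
width: 0.0132
t 36.15 tcp [0.5964 0.2395 0.1265] w 0.0132 F [ 0.4 -0.1 -0.6] T [-0.19  0.04  0.02]
yaw_y 1.393 tilt [0.007 0.002] | N 5 xyz/row cm [ 0.03 -0.02  0.86] rot/row [ 0.0006  0.0013 -0.0006]
```

```bash
python3 -m jog '{"gripper":[1,1,1,1,1,1,1,1,1,1],"xyz":[[0.06,-0.03,0],[0.06,-0.03,0],[0,0,0.2],[0,0,0.4],[0,0,0.4],[0,0,0.4],[0,0,0.4],[0,0,0.4],[0,0,0.4],[0,0,0.2]],"rotation":[[0,0,0],[0,0,0],[0,0,0],[0,0,0],[0,0,0],[0,0,0],[0,0,0],[0,0,0],[0,0,0],[0,0,0]]}' 60; python3 p.py .5952 .2388 .0835 1.396 5
```

```text
t: 36.98
ee_pos: [0.5951, 0.2389, 0.0951]
orientation: [0.089, 0.996, 0.001, 0.003]
force: [-0.1, 0.5, 0.0]
width: 0.0136
t 36.98 tcp [0.5951 0.2389 0.0951] w 0.0136 F [-0.1  0.5  0. ] T [-0.01  0.05  0.02]
yaw_y 1.393 tilt [0.006 0.002] | N 5 xyz/row cm [-0.   -0.    0.23] rot/row [ 0.0006  0.0012 -0.0006]
```

Inserted freely. Down the rest.

```bash
python3 -m jog '{"gripper":[1,1,1,1,1,1,1,1,1,1],"xyz":[[0,0,0.2],[0,0,0.2],[0,0,0.2],[0,0,0.2],[0,0,0.1],[0,0,0.1],[0,0,0.05],[0,0,0.05],[0,0,0.05],[0,0,0]],"rotation":[[0,0,0],[0,0,0],[0,0,0],[0,0,0],[0,0,0],[0,0,0],[0,0,0],[0,0,0],[0,0,0],[0,0,0]]}' 60; python3 p.py .5952 .2388 .0835 1.396 5
```

```text
t: 37.82
ee_pos: [0.5954, 0.239, 0.0847]
orientation: [0.089, 0.996, 0.001, 0.003]
force: [-0.8, -1.1, -1.5]
width: 0.0136
t 37.82 tcp [0.5954 0.239  0.0847] w 0.0136 F [-0.8 -1.1 -1.5] T [-0.16  0.07 -0.03]
yaw_y 1.393 tilt [0.007 0.002] | N 5 xyz/row cm [ 0.   -0.    0.02] rot/row [ 0.0006  0.0013 -0.0006]
```

```bash
python3 -m jog '{"gripper":[1,1,1,1,2,6,6,6,6,6],"xyz":[[0,0,0.06],[0,0,0.06],[0,0,0.05],[0,0,0],[0,0,0],[0,0,0],[0,0,0],[0,0,0],[0,0,0],[0,0,0]],"rotation":[[0,0,0],[0,0,0],[0,0,0],[0,0,0],[0,0,0],[0,0,0],[0,0,0],[0,0,0],[0,0,0],[0,0,0]]}' 60; python3 p.py .5952 .2388 .0835 1.396 5
```

```text
t: 38.65
ee_pos: [0.596, 0.2393, 0.084]
orientation: [0.089, 0.996, 0.002, 0.004]
force: [-0.2, 0.4, -0.3]
width: 0.0487
t 38.65 tcp [0.596  0.2393 0.084 ] w 0.0487 F [-0.2  0.4 -0.3] T [ 0.02 -0.01  0.02]
yaw_y 1.393 tilt [0.009 0.002] | N 5 xyz/row cm [ 0.01 -0.01  0.01] rot/row [ 0.0008  0.0016 -0.0006]
```

```bash
python3 -m jog '{"gripper":[6,6,6,6,6,6,6,6,6,6],"xyz":[[0,0,-0.5],[0,0,-2],[0,0,-3],[0,0,-4],[0,0,-4],[2,0,-3],[4,0,0],[4,0,0],[4,0,0],[3,0,0]],"rotation":[[0,0,0],[0,0,0],[0,0,0],[0,0,0],[0,0,0],[0,0,0],[0,0,0],[0,0,0],[0,0,0],[0,0,0]]}' 60;python3 -m jog '{"gripper":[6,6,6,6,6,6,6,6,6,6],"xyz":[[2,2,0],[2,2,0],[2,2,0],[2,2,0],[2,2,0],[1,1,0],[0,0,0],[0,0,0],[0,0,0],[0,0,0]],"rotation":[[0,0,0],[0,0,0],[0,0,0],[0,0,0],[0,0,0],[0,0,0],[0,0,0],[0,0,0],[0,0,0],[0,0,0]]}' 60
python3 - <<'E'
from h import *
for n in ('side','top'):
    c=snap(n,n+'12'); W=cloud(c)
    for k in('key','lever_ball','borer','screw'): print(n,k,[(np.round(x['point'],4).tolist(),round(x['score'],2)) for x in nets.mark_of(n,k)][:3])
    m=(np.hypot(W[...,0]-.596,W[...,1]-.238)<.05)&(W[...,2]>.085)&(W[...,2]<.13); P=W[m]
    print('bar',len(P),P.mean(0),P[:,2].max(),cv2.minAreaRect((P[:,:2]*1000).astype(np.float32)))
    px=c['pixels'].max(-1)
    m=(np.hypot(W[...,0]-.525,W[...,1]+.173)<.03)&(W[...,2]>.14)&(px<70); P=W[m]
    print('ball',P.mean(0) if len(P) else 0)
a=cv2.imread('pics/side12.png')[100:310,160:370];b=cv2.imread('pics/top12.png')[130:250,90:345]
cv2.imwrite('pics/z12.png',np.vstack([cv2.resize(a,(600,400)),cv2.resize(b,(600,282))])[:,:]) if 0 else (cv2.imwrite('pics/z12a.png',cv2.resize(a,(600,600))),cv2.imwrite('pics/z12b.png',cv2.resize(b,(765,360))))
E
```

```text
t: 39.48
ee_pos: [0.4252, 0.2681, 0.2578]
orientation: [0.091, 0.996, 0.003, 0.005]
force: [0.4, 0.1, 0.9]
width: 0.06
t: 40.32
ee_pos: [0.3271, 0.4008, 0.2632]
orientation: [0.09, 0.996, 0.005, 0.008]
force: [-0.5, -0.2, -0.2]
width: 0.0599
side key [([0.5824, 0.3468, 0.001], 0.61), ([0.7304, 0.212, -0.0006], 0.56), ([0.5932, 0.2399, 0.002], 0.49)]
side lever_ball [([0.5272, -0.1727, 0.1636], 0.57)]
side borer [([0.4499, 0.2329, 0.0042], 0.58)]
side screw []
bar 194 [0.59608264 0.23364363 0.10384346] 0.11454841022844382 ((596.7659912109375, 235.92962646484375), (18.4265193939209, 63.86268615722656), 79.3182373046875)
ball [ 0.52531931 -0.17687532  0.17149447]
top key [([0.5952, 0.2392, 0.0053], 0.8), ([0.5797, 0.3474, -0.0043], 0.76), ([0.7249, 0.2096, -0.006], 0.61)]
top lever_ball [([0.5283, -0.1735, 0.1666], 0.77)]
top borer [([0.4539, 0.2277, 0.0077], 0.67)]
top screw [([0.5227, -0.0791, 0.1187], 0.5)]
bar 203 [0.59393834 0.23783389 0.10831158] 0.1155808488107946 ((595.228271484375, 238.90884399414062), (15.136808395385742, 63.14934158325195), 80.04080200195312)
ball [ 0.52551075 -0.16907239  0.17395962]
```

View pics/z12a.png

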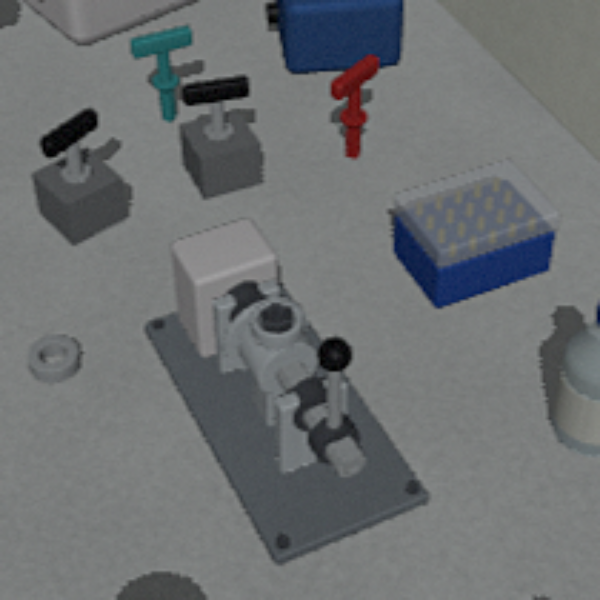

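View pics/z12b.png

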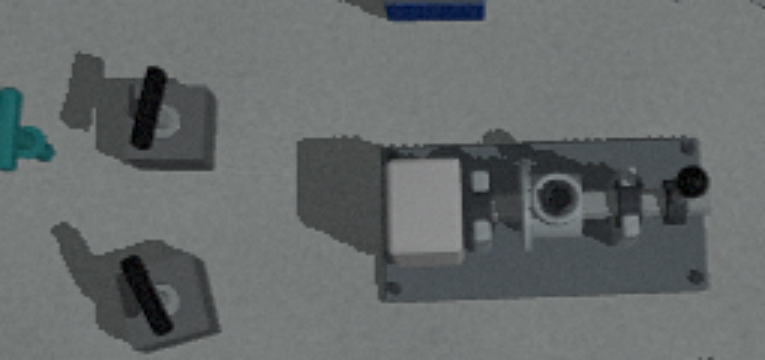

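Everything is in place: the key is seated (bar top about 0.11 m, as before) and the lever is still upright. I'm handing the job in.

```bash
python3 -c "
from workcell import order
print(order.sign_off())"
```

```text
the job is handed in; nothing more can be done
None
```

I swung the lever upright, tightened the setscrew to about 0.19 N m, put the key back in its own stand, and signed off at about 41 s of the 72 s allowed.

- **Lever and flat:** After letting go, the camera fits put the ball at x = 0.5255 m, where upright should be about 0.526 m. The trained networks read 0.527 to 0.528 m. That leaves the flat within roughly 0.03 rad of straight up. The first push missed because the finger slid up over the ball. I backed off, went lower, and centred the ball by closing the fingers on it.
- **Tightening:** The key went to the bottom of the socket. The screw ran at about 0.06 N m, then climbed 0.10, 0.145 and 0.19 N m, which is where I stopped. Single readings scatter by about 0.04 N m; the highest was 0.22. I eased the key back within its play before lifting it out.
- **Key:** It slid into the stand without resistance. Its bar sits at about the same height, position and angle as at the start, and its shank was thick like the hex key's when I lifted it, so it was not the borer.
- **Rest of the scene:** In the last pictures the lever was still upright and the borer, the red and turquoise look-alikes, and the other things in view looked undisturbed. The last pictures were zoomed on the drive and stands, so I did not check the beaker, tube rack or spatula at the end. The arm was clear of everything.

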